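Load the reagent cartridges into the autosampler

TASK

Draw the empty sampler tray out of the sampler until it is clear of the bay, then put every reagent cartridge into its own pocket of the tray: tip the tongue in under the tray's lip, then level the cartridge down flat on the pocket floor. When all are in, slide the loaded tray into the sampler bay until it is fully home against the stop, then press the start button all the way down and let go. Do not disturb the beaker, the wash bottle or the jar.

Things in the scene. Friction and masses are not known exactly. Their poses are not given: they have to be found in the camera images.
- cartA_mid (a point): white plastic cartridge, 90 long (x) x 40 wide (y) x 52 high, 110 g. Body 20 high from x=-45 to +25; tongue at its front, x=+25 to +45, full width, 9 thick, level with the underside. Upright grip fin on top, 10 thick (x), 34 wide (y), 20 to 52 above the underside, centred at x=-8. Point: mid-length, mid-width, 26 above the underside; x to the tongue, z up. None if absent
- cartB_mid (a point): another cartridge like cartA: same shape, point and axes; three or four of the four are present, None if absent
- cartC_mid (a point): another cartridge like cartA: same shape, point and axes; three or four of the four are present, None if absent
- cartD_mid (a point): another cartridge like cartA: same shape, point and axes; three or four of the four are present, None if absent
- tray_mid (a point): loose aluminium tray, at first parked in the sampler; 104 long (x) x 204 wide (y), floor 4 thick, 800 g, slick underside, four open-topped pockets side by side in y. End wall at -x 16 high over the pocket floor, walls between pockets 12. Along its +x end runs the lip (see tray_lip); that end enters the sampler first. Point: the tray's middle, 12 above its underside; x towards the lip, z up
- tray_lip (a point): middle of the free edge of the lip, at its underside, 36 ahead of the tray's middle; axes as the tray's. The lip overhangs all pockets by 12; underside 16 above the pocket floor, top 20. A cartridge goes in only tongue first: tilted 10 to 15 degrees nose down, tongue under the lip, then levelled onto the floor
- pocket0 (a point): where the mid point of a cartridge lies when centred and seated in this pocket: 26 above the pocket floor, at tray y=+75; axes as the tray's. Pocket inside 96 (x) x 46 (y): end walls at x=+48 (lip end) and -48, side walls at y=+23 and -23 from this point
- pocket1 (a point): where the mid point of a cartridge lies when centred and seated in this pocket: 26 above the pocket floor, at tray y=+25; axes as the tray's. Pocket inside 96 (x) x 46 (y): end walls at x=+48 (lip end) and -48, side walls at y=+23 and -23 from this point
- pocket2 (a point): where the mid point of a cartridge lies when centred and seated in this pocket: 26 above the pocket floor, at tray y=-25; axes as the tray's. Pocket inside 96 (x) x 46 (y): end walls at x=+48 (lip end) and -48, side walls at y=+23 and -23 from this point
- pocket3 (a point): where the mid point of a cartridge lies when centred and seated in this pocket: 26 above the pocket floor, at tray y=-75; axes as the tray's. Pocket inside 96 (x) x 46 (y): end walls at x=+48 (lip end) and -48, side walls at y=+23 and -23 from this point
- tray_handle (a point): the tray's grip: upright grey plate 10 thick (x), 60 wide (y), 4 to 58 above the bench, 82 behind the tray's middle (25 clear of the tray's end wall). Point: its mid-thickness and mid-width, 42 above the bench; axes as the tray's
- bay_mouth (a point): middle of the open front of the sampler, a fixed low white instrument with a clear hood; 12 above the bench; x points into the bay, z up. The bay has no floor: the tray slides on the bench. Mouth about 240 wide, narrowing over the first 31 to 212; 68 clear height, hood top 74 above the bench. Rigid stop 84 in from the mouth
- bay_home (a point): where tray_mid lies when the tray is fully home against the stop: 32 in from the mouth (20 of the tray, and its handle, stay outside), 12 above the bench; axes as bay_mouth's
- start_top (a point): top of the round grey start button, 30 across, on the sampler's control panel beside the bay (166 to the -y side of the bay's middle, 35 in from the front; the panel is 74 above the bench); pressed straight down
- start (a joint): travel of the start button in m: 0 released, 0.006 fully down (about 5 N); it springs back
- beaker_rim (a point): bystander: middle of the rim of a glass beaker 72 across, 95 high, standing on the bench
- wash_bottle: bystander: white bottle with a blue cap, 68 across, 160 high; origin at the centre of its underside
- jar: bystander: amber jar with a black cap, 72 across, 100 high; origin at the centre of its underside
Things that resemble listed ones, but are neither listed nor needed, are in the scene too. What is shaped like the part that bears cartD_mid but brown or green is not meant. Several things look just like the part that bears tray_mid: the one meant starts nearest to the robot's base.

How it is judged:
On the way, in this order (a step that is already met when the one before it is completed fails the run):
1. the tray is drawn out of the bay (x of tray_mid in the frame of bay_home below -0.08 m), for 0.2 s.
2. every cartridge present is seated flat in a pocket of the tray, while the tray is still outside the bay ((distance between cartA_mid and pocket0 below 0.0075 m or distance between cartA_mid and pocket1 below 0.0075 m or distance between cartA_mid and pocket2 below 0.0075 m or distance between cartA_mid and pocket3 below 0.0075 m) and angle between the z axis of each of cartA_mid, cartB_mid, cartC_mid, cartD_mid and the z axis of tray_mid, either way round below 0.06 rad and (distance between cartB_mid and pocket0 below 0.0075 m or distance between cartB_mid and pocket1 below 0.0075 m or distance between cartB_mid and pocket2 below 0.0075 m or distance between cartB_mid and pocket3 below 0.0075 m) and (distance between cartC_mid and pocket0 below 0.0075 m or distance between cartC_mid and pocket1 below 0.0075 m or distance between cartC_mid and pocket2 below 0.0075 m or distance between cartC_mid and pocket3 below 0.0075 m) and (distance between cartD_mid and pocket0 below 0.0075 m or distance between cartD_mid and pocket1 below 0.0075 m or distance between cartD_mid and pocket2 below 0.0075 m or distance between cartD_mid and pocket3 below 0.0075 m) and x of tray_mid in the frame of bay_home below -0.06 m), for 0.2 s.
3. the loaded tray is fully home in the bay ((distance between cartA_mid and pocket0 below 0.0075 m or distance between cartA_mid and pocket1 below 0.0075 m or distance between cartA_mid and pocket2 below 0.0075 m or distance between cartA_mid and pocket3 below 0.0075 m) and angle between the z axis of each of cartA_mid, cartB_mid, cartC_mid, cartD_mid and the z axis of tray_mid, either way round below 0.06 rad and (distance between cartB_mid and pocket0 below 0.0075 m or distance between cartB_mid and pocket1 below 0.0075 m or distance between cartB_mid and pocket2 below 0.0075 m or distance between cartB_mid and pocket3 below 0.0075 m) and (distance between cartC_mid and pocket0 below 0.0075 m or distance between cartC_mid and pocket1 below 0.0075 m or distance between cartC_mid and pocket2 below 0.0075 m or distance between cartC_mid and pocket3 below 0.0075 m) and (distance between cartD_mid and pocket0 below 0.0075 m or distance between cartD_mid and pocket1 below 0.0075 m or distance between cartD_mid and pocket2 below 0.0075 m or distance between cartD_mid and pocket3 below 0.0075 m) and x of tray_mid in the frame of bay_home above -0.008 m and y of tray_mid in the frame of bay_home between -0.012 and 0.012 m and angle between the x axis of tray_mid and the x axis of bay_home, either way round below 0.1 rad), for 0.2 s.
4. the start button is pressed all the way down (all of step 3 and value of joint start above 0.0045 m), for 0.02 s.
At the end, for the whole second after the job is handed in: Every cartridge present is flat in a pocket (within 7.5 mm of the pocket's centre point and 0.06 rad of level with the tray), the tray is within 8 mm of home, 12 mm sideways and 0.1 rad in yaw, at rest, and the start button has been pressed (over 4.5 mm) after that and released (all of step 3 and value of joint start below 0.002 m and linear speed of tray below 0.02 m/s); the robot touches nothing.
It fails at once if the beaker_rim is disturbed (moved over 30 mm) (distance of beaker_rim from where it was at the start of the episode above 0.03 m).
It fails at once if the wash_bottle is disturbed (moved over 30 mm) (distance of wash_bottle from where it was at the start of the episode above 0.03 m).
It fails at once if the jar is disturbed (moved over 30 mm) (distance of jar from where it was at the start of the episode above 0.03 m).
Of cartA, cartB, cartC, cartD only 3 to 4 are there at a start; the rules pass over those that are not, and their reading is None.
At some moment in a run one of cartA, cartB, cartC, cartD may be knocked a few centimetres aside while the robot is not near it.
Once in a run the grip may slacken for a moment while it holds something.
It also fails if it takes over 210 s, if anything falls off the work surface, if the arm or the gripper's body presses on something with over 40 N, if the wrist force passes 120 N, or if a joint passes its speed limit or range.

ROBOT

A 6-joint arm with a two-finger parallel gripper is mounted at the origin on the work surface. World frame = base frame: x ahead of the robot, y to its left, z up, the work surface at z = 0. Lengths are in m, angles in rad, forces in N, time in s.
With the tool pointing down it reaches from about 0.35 to 0.975 m from the base axis. Payload 4.9 kg.
Tool frame: the origin (TCP) lies midway between the tips of the shut fingers; the grasp point (between the pads) lies 19 mm behind it; z points along the fingers, y is the line along which they close (so a half turn about z gives the same grasp; the last joint's range is limited). The gripper opens to 85 mm and grips with 20 to 120 N. Pads are 22 mm wide; open, the fingers measure 114 mm over their backs; the gripper's body (76 mm by 85 mm) begins 54 mm behind the grasp point. The pads swing forward as they close: fully open they stand 13 mm farther back than shut.
Start: joints at [-1.321, 0.053, 1.613, -0, 1.476, -0.119], TCP at [0.225, -0.583, 0.202] pointing down, gripper open.
Joint ranges: [-3.01, 3.01], [-1.01, 2.22], [0.06, 2.58], [-1.02, 4.17], [0.09, 2.62], [-3.14, 3.14]. Speed limits (rad/s): [2.57, 2.57, 3.14, 3.14, 3.14, 3.14].

INTERFACE

Orientations are given as a rotation vector (axis times angle).
In Python, from station import ctrl gives the robot as it stands. The module is installed in compiled form; this text tells all that it offers.
- The arm moves only by the shell command python3 -m handwheel 'ROWS' [OPENING] [FORCE]. ROWS is JSON, a list of rows, each a list of 2 entries, a list of its own where there are three numbers: the shift along the tool's x, y, z in cm, then the turn, a rotation vector about the tool's x, y, z in rad. In form: [[[tx, ty, tz], [ax, ay, az]], ...]. A call has 1 to 5 rows; each row is the pose to reach, as a shift and turn from the pose commanded when the call began, along the tool's axes at that moment; what a row does not reach only later rows make up. A row lasts 1/8 s, in which the tool goes at most 62.5 mm and 10.7 degrees, less where a joint would pass 70% of its speed; a pose out of reach is approached as far as the arm can. A call with a gripper value outside its range is refused whole. OPENING is the gripper's target within -1 to 1 (shut at 1, half-way at 0, fully open at -1), set as the call begins (- or left out, the last holds). The fingers move at their own pace and stop on an object; FORCE is the grip in N (left out, the last holds). Time passes only in rows, so rows that repeat a pose let the fingers close. It gives the time, the measured TCP pose, the force, the opening and the grip force at its end, in the units of the state.
- ctrl.get_obs(): the state, without advancing time (a new reading comes with each control period).
- ctrl.get_image(name): name is "scene" or "top"; returns the picture (384x512x3 uint8, blue, green, red); there is no depth.
- ctrl.calibration(name): a dict with "fx", "fy", "cx", "cy" (pixels), "R" (3x3) and "t" (3): a world point X has camera coordinates R X + t. Camera axes: x right, y down, z forward; pixel columns grow to the right and rows downward; lengths in m; the calibration is good to about 2 mm. A picture is of the moment at which its call begins. calibration takes no time and is no camera call.
- ctrl.finish_job(): hands the job in; it is judged then, once.
Trained networks look in the newest picture that a camera, given by its name, has taken for a name from the list of things; names that differ only in an ending like _2 or _b are one class to them, and where a whole thing is asked for, a point or a joint stands for the part that bears it (a point fixed in the world has none). Each returns a list of dicts, best first, with "score" (0 to 1); they miss things now and then, are a little off and sometimes report something else, mostly with a low value. They report only what shows in the picture. A call takes as long as a camera call. They do not tell look-alikes from the thing itself.
- ctrl.look_for(camera, query): "position" ([column, row] in pixels, amid what is visible of it).
- ctrl.landmark_of(camera, query): "position" ([column, row] in pixels: a listed point, or the origin of a listed thing).
The state is a dict: "t": time; "q": joint angles; "dq": joint speeds; "effort": joint torques, N m; "tool_pos": TCP position; "tool_rot": TCP orientation; "contact_force": force on the tool from outside, world axes, zero at the start; "wrist_torque": the same for the moment, N m; "opening": finger opening in m; "grip_force": force on a finger pad.
Only numpy, scipy, OpenCV 4.12 (cv2) and the standard library are available. Lean on these libraries where they do the work, as an engineer would, in place of code of your own. Each camera call takes 0.05 s, during which the arm holds its last target. There are 200 camera calls.

## Working session

There is one attempt and no reset: what is moved stays moved. The work goes in short steps, Python scripts to look and compute and a shell command to move; the robot and the scene stay as the last step left them, time stands still between calls to the robot, and variables do not carry over. Pictures are saved under pics/ and viewed, at most 18 in all, crops included, and the job is handed in when it is done.

```bash
mkdir -p pics; cat > h.py <<'E'
import numpy as np, cv2
from station import ctrl
from scipy.spatial.transform import Rotation as Ro
def cal(n):
    c=ctrl.calibration(n); return c,np.array(c["R"]),np.array(c["t"])
def ray(n,px,z):
    c,R,t=cal(n); d=R.T@np.array([(px[0]-c["cx"])/c["fx"],(px[1]-c["cy"])/c["fy"],1]); o=-R.T@t
    return o+d*(z-o[2])/d[2]
def proj(n,X):
    c,R,t=cal(n); p=R@np.array(X)+t; return np.array([c["fx"]*p[0]/p[2]+c["cx"],c["fy"]*p[1]/p[2]+c["cy"]])
def state():
    o=ctrl.get_obs(); print("t %.2f"%o["t"],"tcp",np.round(o["tool_pos"],4),"rot",np.round(o["tool_rot"],3),"q",np.round(o["q"],2),"F",np.round(o["contact_force"],1),"open %.3f"%o["opening"],"grip %.1f"%o["grip_force"]); return o
def snap(n,f,box=None,s=1):
    im=np.array(ctrl.get_image(n))
    if box: im=im[box[1]:box[3],box[0]:box[2]]
    cv2.imwrite("pics/"+f,cv2.resize(im,None,fx=s,fy=s,interpolation=cv2.INTER_CUBIC))
def lm(n,q,z,k=8,ms=0.2):
    for r in ctrl.landmark_of(n,q)[:k]:
        if r["score"]>ms: print(n,q,"%.2f"%r["score"],np.round(r["position"],1),"->",np.round(ray(n,r["position"],z),4))
def delta(target,yaw=None,tilt=None):
    """tool-frame shift (cm) to target tcp; yaw: wanted world yaw of tool x"""
    o=ctrl.get_obs(); R=Ro.from_rotvec(o["tool_rot"]).as_matrix()
    return np.round(100*R.T@(np.array(target)-o["tool_pos"]),2)
E
cat > /tmp/a.py <<'E'
from h import *
o=state(); print(np.round(Ro.from_rotvec(o["tool_rot"]).as_matrix(),3))
snap("scene","s0.png",s=1.5); snap("top","t0.png",s=1.5)
for n in("top","scene"):
    c,R,t=cal(n); print(n,np.round(-R.T@t,3),np.round(R[2],3),c["fx"])
for q,z in(("cartA_mid",.026),("tray_mid",.012),("tray_lip",.02),("tray_handle",.042),("bay_mouth",.012),("bay_home",.012),("start_top",.08),("beaker_rim",.095),("wash_bottle",0),("jar",0)):
    for n in("top","scene"): lm(n,q,z)
E
PYTHONPATH=. python3 /tmp/a.py
```

```text
Traceback (most recent call last):
  File "h.py", line 1, in <module>
    import numpy as np, cv2
ModuleNotFoundError: No module named 'cv2'
```

```bash
cp /tmp/a.py a.py; python3 a.py
```

```text
t 0.00 tcp [ 0.2252 -0.5823  0.2008] rot [-3.086 -0.576  0.   ] q [-1.32  0.05  1.61  0.    1.48 -0.12] F [-0.5 -0.3 -0.2] open 0.086 grip 0.0
[[ 0.933  0.361 -0.   ]
 [ 0.361 -0.933  0.002]
 [ 0.    -0.002 -1.   ]]
top [0.187 0.007 1.732] [ 0.21   0.007 -0.978] 456.1025785543463
scene [0.993 0.757 0.972] [-0.384 -0.603 -0.699] 351.17724775662396
top cartA_mid 0.83 [192.9 222.2] -> [0.4149 0.2673 0.026 ]
scene cartA_mid 0.61 [321.6 242.7] -> [0.4155 0.2662 0.026 ]
top tray_mid 0.68 [136.  204.2] -> [0.4851 0.4902 0.012 ]
top tray_mid 0.64 [258.5 177.2] -> [0.5931 0.0213 0.012 ]
scene tray_mid 0.62 [241.9 224. ] -> [0.5953 0.044  0.012 ]
top tray_lip 0.71 [252.7 168.1] -> [0.6274 0.0439 0.02  ]
top tray_lip 0.60 [124.1 213.3] -> [0.4485 0.531  0.02  ]
scene tray_lip 0.82 [366.9 309.6] -> [0.4561 0.519  0.02  ]
scene tray_lip 0.79 [233.6 226.9] -> [0.6301 0.046  0.02  ]
scene tray_lip 0.63 [240.1 220.3] -> [0.5953 0.0317 0.02  ]
top tray_handle 0.62 [256.1 198.7] -> [0.5028 0.0297 0.042 ]
top tray_handle 0.24 [191.8 221.3] -> [0.4161 0.2691 0.042 ]
scene tray_handle 0.80 [329.8 296.5] 
[... 320 characters left out ...]
.3862 -0.2834  0.012 ]
scene bay_mouth 0.23 [202.  186.1] -> [ 0.6298 -0.2086  0.012 ]
top start_top 0.61 [297.5 152.9] -> [ 0.6715 -0.1255  0.08  ]
scene start_top 0.45 [204.8 185.3] -> [ 0.6449 -0.1387  0.08  ]
top beaker_rim 0.80 [392.6 174.2] -> [ 0.5867 -0.4735  0.095 ]
scene beaker_rim 0.58 [179.6 130.5] -> [ 0.5897 -0.4924  0.095 ]
top wash_bottle 0.91 [162.3 157.3] -> [0.6752 0.4012 0.    ]
top wash_bottle 0.49 [396.6 171.8] -> [ 0.6196 -0.5175  0.    ]
scene wash_bottle 0.57 [277.6 315.7] -> [0.6794 0.3899 0.    ]
top jar 0.72 [360.9 157. ] -> [ 0.6791 -0.3808  0.    ]
scene jar 0.75 [170.9 169.5] -> [ 0.6919 -0.3816 -0.    ]
scene jar 0.34 [274.7 313.6] -> [ 0.6829  0.3801 -0.    ]
```

View pics/t0.png

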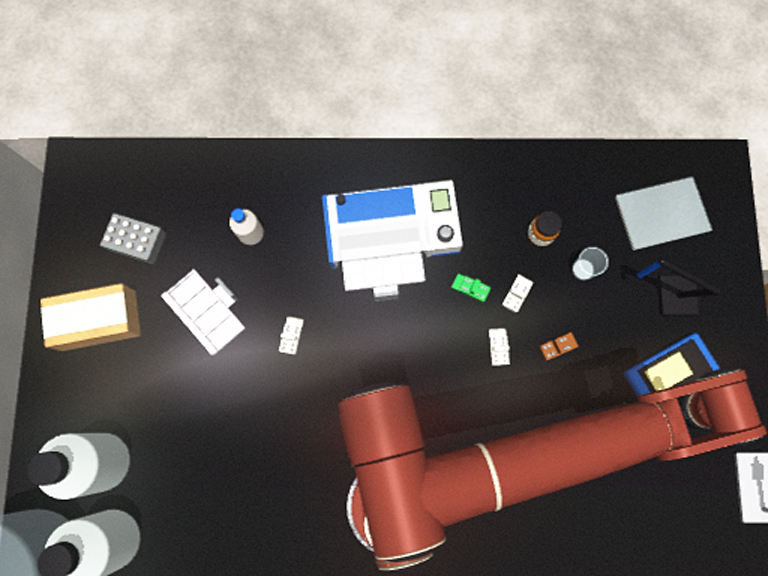

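View pics/s0.png

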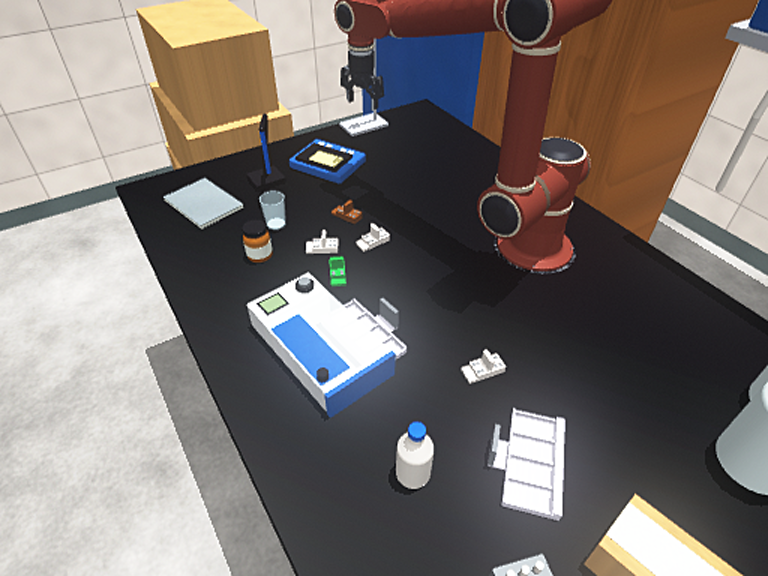

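Top view (1.5×): sampler tray with handle at (383,270); a look-alike tray lies loose at (205,310). The one in the sampler is meant: it's in the bay and nearest the base (0.59 m against 0.69 m). White cartridges are at (291,335), (499,347) and (518,293). The brown one (559,347) and green one (470,287) are decoys. Next I'll fit poses from silhouettes and confirm in an enlarged crop.

```bash
cat >> h.py <<'E'
from scipy.optimize import minimize
def box(x0,x1,y0,y1,z0,z1): return np.array([[x,y,z] for x in(x0,x1) for y in(y0,y1) for z in(z0,z1)])/1000.
CART=[box(-45,25,-20,20,0,20),box(25,45,-20,20,0,9),box(-13,-3,-17,17,20,52)]
TRAY=[box(-52,52,-102,102,0,16),box(-52,-48,-102,102,0,20),box(36,52,-102,102,0,24),box(-87,-77,-30,30,4,58),box(-80,-50,-10,10,4,8)]
def hull(n,parts,p,S=4,org=(0,0),shape=(384,512)):
    m=np.zeros((shape[0]*S,shape[1]*S),np.uint8); c,s=np.cos(p[2]),np.sin(p[2])
    for b in parts:
        w=b@np.array([[c,s,0],[-s,c,0],[0,0,1]])+[p[0],p[1],p[3] if len(p)>3 else 0]
        q=np.array([proj(n,v) for v in w])-org
        cv2.fillConvexPoly(m,cv2.convexHull(np.round((q+.5)*S).astype(np.int32)),255)
    return cv2.resize(m,(shape[1],shape[0]),interpolation=cv2.INTER_AREA)/255.
def fit(parts,p0,ims,r=40,names=("top","scene")):
    """silhouette fit (white on black bench) of x,y,yaw"""
    dat={}
    for n in names:
        u=proj(n,[p0[0],p0[1],.02]).astype(int); a,b=max(u[0]-r,0),max(u[1]-r,0)
        g=ims[n].min(axis=2)[b:b+2*r,a:a+2*r].astype(float)
        dat[n]=(np.clip((g-45)/75,0,1),(a,b))
    def cost(p,only=None):
        e=0
        for n in names if only is None else [only]:
            g,o=dat[n]; h=hull(n,parts,p,8,o,g.shape); k=cv2.dilate(hull(n,parts,p0,1,o,g.shape),np.ones((13,13)))
            e+=(np.abs(h-g)*(k>0)).sum()
        return e
    best=None
    for y in np.atleast_1d(p0[2]):
        rr=minimize(lambda d:cost([p0[0]+d[0]/100,p0[1]+d[1]/100,y+d[2]/5]),[0,0,0],method="Nelder-Mead",options=dict(initial_simplex=[[0,0,0],[.8,0,0],[0,.8,0],[0,0,.8]],xatol=.005,fatol=.05))
        d=rr.x; c=(rr.fun,p0[0]+d[0]/100,p0[1]+d[1]/100,y+d[2]/5)
        if best is None or c[0]<best[0]: best=c
    return np.round(best,4)
def ims(): return {n:np.array(ctrl.get_image(n)) for n in("top","scene")}
E
cat > b.py <<'E'
from h import *
I=ims()
for u in((291,335),(499,347),(518,293)):
    w=ray("top",np.array(u)/1.5,.015)
    for names in (("top","scene"),("top",),("scene",)):
        c=[fit(CART,[w[0],w[1],y],I,names=names) for y in np.arange(-3,3,.75)]
        c.sort(key=lambda v:v[0]); print(names,c[0],c[1])
im=I["top"][105:255,175:395]; cv2.imwrite("pics/c0.png",cv2.resize(im,None,fx=3.6,fy=3.6,interpolation=cv2.INTER_CUBIC))
E
python3 b.py
```

```text
Traceback (most recent call last):
  File "b.py", line 6, in <module>
    c=[fit(CART,[w[0],w[1],y],I,names=names) for y in np.arange(-3,3,.75)]
       ~~~^^^^^^^^^^^^^^^^^^^^^^^^^^^^^^^^^^
  File "h.py", line 50, in fit
    rr=minimize(lambda d:cost([p0[0]+d[0]/100,p0[1]+d[1]/100,y+d[2]/5]),[0,0,0],method="Nelder-Mead",options=dict(initial_simplex=[[0,0,0],[.8,0,0],[0,.8,0],[0,0,.8]],xatol=.005,fatol=.05))
  File "h.py", line 50, in <lambda>
    rr=minimize(lambda d:cost([p0[0]+d[0]/100,p0[1]+d[1]/100,y+d[2]/5]),[0,0,0],method="Nelder-Mead",options=dict(initial_simplex=[[0,0,0],[.8,0,0],[0,.8,0],[0,0,.8]],xatol=.005,fatol=.05))
                         ~~~~^^^^^^^^^^^^^^^^^^^^^^^^^^^^^^^^^^^^^^^^^^
  File "h.py", line 45, in cost
    g,o=dat[n]; h=hull(n,parts,p,8,o,g.shape); k=cv2.dilate(hull(n,parts,p0,1,o,g.shape),np.ones((13,13)))
                  ~~~~^^^^^^^^^^^^^^^^^^^^^^^
  File "h.py", line 32, in hull
    q=np.array([proj(n,v) for v in w])-org
                ~~~~^^^^^
  File "h.py", line 10, in proj
    c,R,t=cal(n); p=R@np.array(X)+t; return np.array([c["fx"]*p[0]/p[2]+c["cx"],c["fy"]*p[1]/p[2]+c["cy"]])
          ~~~^^^
  File "h.py", line 5, in cal
    c=ctrl.calibration(n); return c,np.array(c["R"]),np.array(c["t"])
ValueError: time passes only in moves, steps and waits
```

```bash
sed -i '1i from functools import lru_cache' h.py; sed -i 's/^def cal(n)/@lru_cache(None)\ndef cal(n)/' h.py
sed -i 's/^I=ims()/I=ims(); cv2.imwrite("pics\/c0.png",cv2.resize(I["top"][105:255,175:395],None,fx=3.6,fy=3.6,interpolation=cv2.INTER_CUBIC))/' b.py; time python3 b.py
```

```text
('top', 'scene') [ 4.161514e+02  4.111000e-01  2.656000e-01 -1.947000e-01] [ 4.598941e+02  4.117000e-01  2.658000e-01 -1.932000e-01]
('top',) [ 2.994416e+02  4.148000e-01  2.659000e-01 -1.519000e-01] [ 3.055631e+02  4.132000e-01  2.668000e-01 -3.366800e+00]
('scene',) [100.2494   0.411    0.2649  -0.2057] [115.6878   0.4108   0.2653  -0.1991]
('top', 'scene') [ 9.4269e+01  3.8540e-01 -2.5840e-01  6.3100e-02] [ 9.52471e+01  3.85500e-01 -2.59100e-01  6.88000e-02]
('top',) [45.1529  0.387  -0.2592  0.0696] [46.4761  0.3864 -0.2591  0.0693]
('scene',) [ 3.82188e+01  3.84600e-01 -2.59400e-01  3.41000e-02] [ 4.4778e+01  3.8480e-01 -2.5930e-01  2.1600e-02]
('top', 'scene') [116.0463   0.5235  -0.3102  -0.5418] [118.5067   0.5237  -0.3105  -0.5386]
('top',) [32.2024  0.5238 -0.3097  2.6185] [33.7569  0.5233 -0.3098 -3.633 ]
('scene',) [76.2196  0.5232 -0.3107 -0.5544] [78.5953  0.5224 -0.3116 -0.5375]
real	0m4.433s
user	0m4.365s
sys	0m0.052s
```

View pics/c0.png

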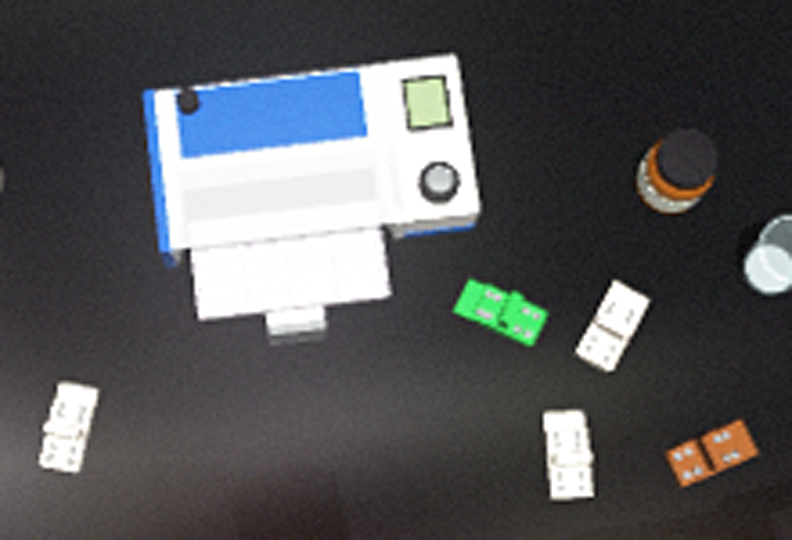

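Top crop: the wanted tray sits half out of the sampler with its handle at (297,320) in the crop. White cartridges are at (70,428), (568,455) and (613,325), and only three show. Next: resolve the tongue direction (fit flips) and fit the tray.

```bash
sed -i 's|(g-45)/75|(g-110)/80|' h.py
cat > b.py <<'E'
from h import *
I=ims()
for p in((.412,.266,-.19),(.386,-.259,.06),(.5235,-.310,-.54)):
    for f in(0,np.pi):
        print(*[fit(CART,[p[0],p[1],p[2]+f],I,names=n) for n in (("top","scene"),("top",),("scene",))])
# tray
g=np.clip((I["top"].min(axis=2).astype(float)-90)/80,0,1); H=g[176:215,215:300]
def cost(p): return np.abs(hull("top",TRAY,p,8,(215,176),H.shape)-H).sum()
best=min((minimize(lambda d:cost([.59+d[0]/100,.03+d[1]/100,y0+d[2]/5]),[0,0,0],method="Nelder-Mead",options=dict(initial_simplex=[[0,0,0],[1,0,0],[0,1,0],[0,0,.5]])) for y0 in(.08,.11,.14)),key=lambda r:r.fun)
d=best.x; print(best.fun,.59+d[0]/100,.03+d[1]/100,d[2]/5)
for n in("top","scene"): 
    for q in ctrl.landmark_of(n,"start_top")[:2]: print(n,q)
E
python3 b.py
```

```text
[88.812   0.4126  0.2666 -0.1935] [11.6127  0.414   0.2671 -0.1962] [54.8125  0.4111  0.265  -0.1736]
[141.912    0.4116   0.2669   2.9386] [16.9363  0.4133  0.2673  2.9181] [101.165    0.4073   0.2655   2.9771]
[ 6.48429e+01  3.87000e-01 -2.58900e-01  6.25000e-02] [12.6292  0.388  -0.2583  0.0716] [38.9623  0.3843 -0.26    0.0431]
[110.2748   0.3861  -0.2585   3.2222] [16.3816  0.3872 -0.2583  3.2194] [75.2721  0.3748 -0.2617  3.2965]
[47.8831  0.5244 -0.3111 -0.5335] [21.1676  0.5254 -0.3111 -0.5188] [21.7782  0.5237 -0.3112 -0.5485]
[95.5635  0.5232 -0.31    2.6527] [30.7799  0.5243 -0.3101  2.6173] [63.7243  0.522  -0.3107  2.6895]
83.07426470588234 0.595693449068379 0.03698231328182566 -0.013611597121016774
scene {'position': [201.2, 187.7], 'score': 0.48}
```

```bash
cat >> h.py <<'E'
def Rt(yaw,tilt=0):
    """tool pointing down, closing axis along heading yaw, nose-down tilt about tool x"""
    p=yaw+np.pi/2; B=np.array([[np.cos(p),np.sin(p),0],[np.sin(p),-np.cos(p),0],[0,0,-1]]).T
    return B@Ro.from_rotvec([tilt,0,0]).as_matrix()
def plan(wps,start=None):
    o=ctrl.get_obs(); P,R=(np.array(o["tool_pos"]),Ro.from_rotvec(o["tool_rot"]).as_matrix()) if start is None else (np.array(start[0]),start[1])
    for w in wps:
        T=np.array(w[0]); S=Rt(*w[1:]); 
        s=100*R.T@(T-P); r=Ro.from_matrix(R.T@S).as_rotvec()
        n=max(np.linalg.norm(s)/6.25,np.linalg.norm(r)/.187)
        print("shift",np.round(s,2),"rot",np.round(r,3),"rows>=%.1f"%n); P,R=T,S
def cart_tcp(mid,yaw,tilt=0,off=(-.008,0,-.002)):
    """TCP for a cartridge whose mid point is at mid"""
    c,s=np.cos(yaw),np.sin(yaw); Rz=np.array([[c,-s,0],[s,c,0],[0,0,1]])
    return np.array(mid)+Rz@Ro.from_rotvec([0,tilt,0]).as_matrix()@np.array(off)
E
cat > p.py <<'E'
from h import *
plan([([.32,-.38,.2],-.8),([.43,-.13,.2],-.2),([.512,.029,.15],.11),([.512,.029,.028],.11)])
E
python3 p.py
```

```text
shift [ 16.15 -15.52   0.2 ] rot [ 0.    -0.    -0.402] rows>=3.6
shift [ 25.31 -10.27   0.  ] rot [ 0.   0.  -0.6] rows>=4.4
shift [17.21  4.88  5.  ] rot [ 0.    0.   -0.31] rows>=3.0
shift [ 0.   0.  12.2] rot [0. 0. 0.] rows>=2.0
```

```bash
python3 -m handwheel '[[[4,-3.9,0],[0,0,-0.1]],[[8,-7.8,0],[0,0,-0.2]],[[12,-11.6,0],[0,0,-0.3]],[[16.15,-15.5,0.2],[0,0,-0.4]]]' -1 40
python3 -m handwheel '[[[5,-2,0],[0,0,-0.12]],[[10,-4.1,0],[0,0,-0.24]],[[15,-6.1,0],[0,0,-0.36]],[[20,-8.2,0],[0,0,-0.48]],[[25.3,-10.3,0],[0,0,-0.6]]]'
python3 -m handwheel '[[[5,1.4,1],[0,0,-0.1]],[[11,3.1,3],[0,0,-0.2]],[[17.2,4.9,5],[0,0,-0.31]],[[17.2,4.9,5],[0,0,-0.31]],[[17.2,4.9,5],[0,0,-0.31]]]'
cat > p.py <<'E'
from h import *
state(); snap("top","t1.png",(200,140,320,230),6); plan([([.512,.029,.15],.11),([.512,.029,.028],.11)])
E
python3 p.py
```

```text
t: 2.0
tool_pos: [0.3206, -0.3788, 0.2003]
tool_rot: [2.91, 1.182, 0.001]
contact_force: [-0.1, 1.4, 0.1]
opening: 0.0853
grip_force: 0.0
t: 2.62
tool_pos: [0.4308, -0.1286, 0.2004]
tool_rot: [2.43, 1.99, 0.001]
contact_force: [0.4, -0.5, -0.4]
opening: 0.0852
grip_force: 0.0
t: 3.25
tool_pos: [0.5127, 0.0286, 0.1499]
tool_rot: [-2.097, -2.339, 0.001]
contact_force: [-0.2, -0.1, 0.2]
opening: 0.0852
grip_force: 0.0
t 3.25 tcp [0.5127 0.0286 0.1499] rot [-2.097e+00 -2.339e+00  1.000e-03] q [-0.09 -0.18  1.92 -0.    1.4  -0.2 ] F [-0.2 -0.1  0.2] open 0.085 grip 0.0
shift [ 0.12 -0.07  0.04] rot [ 0.     0.001 -0.003] rows>=0.0
shift [ 0.   0.  12.2] rot [0. 0. 0.] rows>=2.0
```

View pics/t1.png

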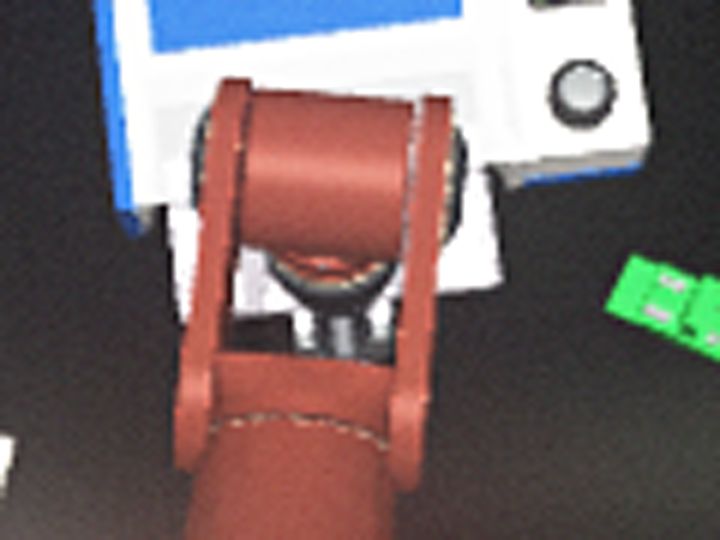

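The picture shows the gripper over the handle, with the tray end wall at (180,320)–(503,280) in the crop, so its yaw is about 0.11. I'll descend and close.

```bash
python3 -m handwheel '[[[0.1,0,4],[0,0,0]],[[0.1,0,8],[0,0,0]],[[0.1,0,11],[0,0,0]],[[0.1,0,12.2],[0,0,0]],[[0.1,0,12.2],[0,0,0]]]'
python3 -m handwheel '[[[0,0,0],[0,0,0]],[[0,0,0],[0,0,0]],[[0,0,0],[0,0,0]],[[0,0,0],[0,0,0]],[[0,0,0],[0,0,0]]]' 1 40
python3 -m handwheel '[[[0,0,0],[0,0,0]],[[0,0,0],[0,0,0]],[[0,0,0],[0,0,0]]]'
```

```text
t: 3.92
tool_pos: [0.5126, 0.0285, 0.0283]
tool_rot: [-2.1, -2.336, 0.0]
contact_force: [0.3, 0.5, 0.6]
opening: 0.0857
grip_force: 0.0
t: 4.55
tool_pos: [0.5136, 0.0295, 0.0289]
tool_rot: [2.097, 2.337, 0.002]
contact_force: [1.6, 0.3, 1.3]
opening: 0.0013
grip_force: 0.0
t: 4.92
tool_pos: [0.5135, 0.0294, 0.0287]
tool_rot: [2.097, 2.337, 0.002]
contact_force: [0.3, 0.3, 5.8]
opening: 0.0007
grip_force: 2.7
```

```bash
cat > p.py <<'E'
from h import *
snap("scene","s1.png",(180,150,320,255),5.6)
E
python3 p.py
```

```text
(no output)
```

View pics/s1.png

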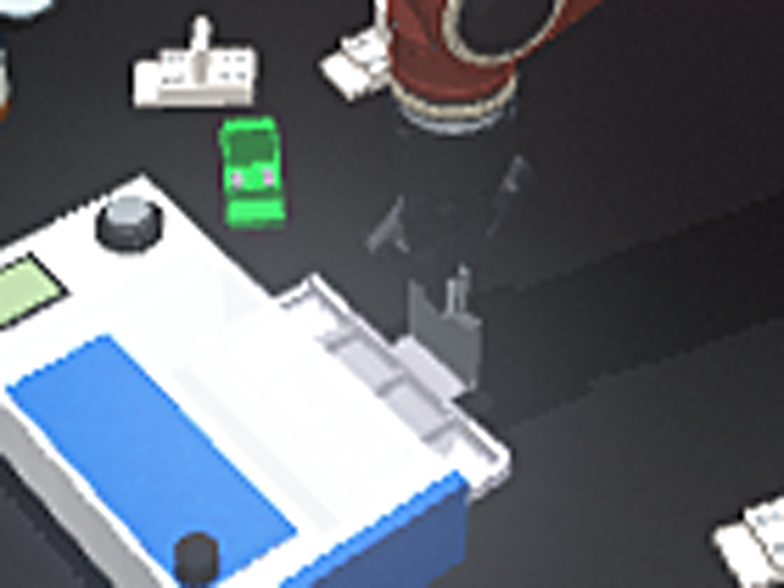

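```bash
cat > p.py <<'E'
from h import *
for u in((410,285),(478,325),(444,305)): print(ray("scene",np.array(u)/5.6+[180,150],.058))
# tray end wall outer top corners z=.020 and handle bottom corners
for u in((313,275),(510,450)): print(ray("scene",np.array(u)/5.6+[180,150],.020))
print((proj("scene",[.5135,.0294,.0287])-[180,150])*5.6)
E
python3 p.py
```

```text
[0.52390976 0.00561236 0.058     ]
[0.5059065  0.05832571 0.058     ]
[0.51481932 0.03222907 0.058     ]
[ 0.55524124 -0.06820671  0.02      ]
[0.52701016 0.1284959  0.02      ]
[442.74506716 332.49719681]
```

```bash
cat > p.py <<'E'
from h import *
im=np.array(ctrl.get_image("scene"))[165:230,215:305]
im=cv2.resize(im,None,fx=8,fy=8,interpolation=cv2.INTER_CUBIC)
im=(255*(im/255.)**.4).astype(np.uint8)
def pt(X,c):
    u=(proj("scene",X)-[215,165]+.5)*8; cv2.circle(im,tuple(int(v) for v in u),3,c,-1)
o=ctrl.get_obs(); R=Ro.from_rotvec(o["tool_rot"]).as_matrix()
for k,c in((0,(0,0,255)),(-.019,(0,255,0)),(-.073,(255,0,0))): pt(o["tool_pos"]+R@[0,0,k],c)
cc,s=np.cos(.12),np.sin(.12)
for v in TRAY[3]: pt([.593+cc*v[0]-s*v[1],.037+s*v[0]+cc*v[1],v[2]],(0,255,255))
cv2.imwrite("pics/s2.png",im)
E
python3 p.py
```

```text
(no output)
```

View pics/s2.png

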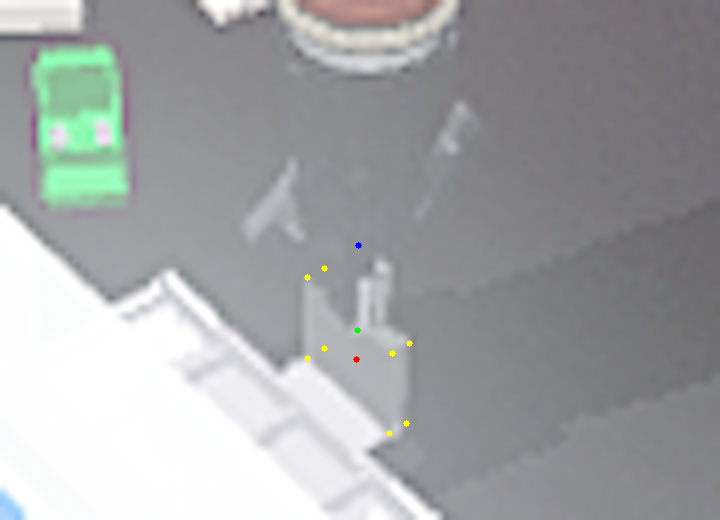

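```bash
cat > p.py <<'E'
from h import *
o=state()
im=cv2.imread("pics/s0.png")[0:180,280:440]; im=cv2.resize(im,None,fx=3.3,fy=3.3,interpolation=cv2.INTER_CUBIC); im=(255*(im/255.)**.5).astype(np.uint8)
t=np.array([.2252,-.5823,.2008]); y=np.array([.361,-.933,0]); x=np.array([.933,.361,0])
for k,c in((0,(0,0,255)),(.032,(0,255,0)),(.073,(255,0,0))):
    for s in(-.0425,0,.0425):
        u=(proj("scene",t+y*s+[0,0,k])*1.5+.5-[280,0])*3.3; cv2.circle(im,tuple(int(v) for v in u),3,c,-1)
cv2.imwrite("pics/s0b.png",im)
E
python3 p.py
```

```text
t 5.03 tcp [0.5135 0.0295 0.0287] rot [2.097e+00 2.337e+00 2.000e-03] q [-0.09 -0.04  2.01  0.    1.17 -0.2 ] F [0.1 1.1 5.2] open -0.000 grip 2.6
```

View pics/s0b.png

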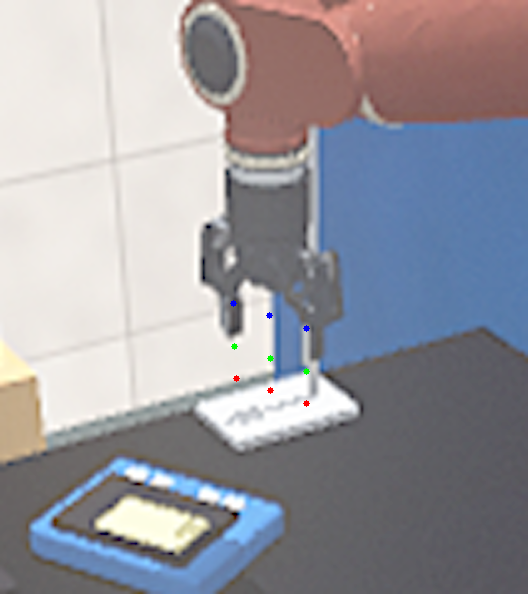

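The picture shows the real finger tips sitting about 30 mm above the reported TCP, at (233,335) against a predicted (236,365). The closed fingers also stand on the handle top (z 0.058) while the tool reads 0.0287. So the reported TCP lies about 29 mm beyond the true tips along tool z, and I'll correct for that.

```bash
python3 -m handwheel '[[[0,0,-2],[0,0,0]],[[0,0,-5],[0,0,0]],[[0,0,-5],[0,0,0]],[[0,0,-5],[0,0,0]],[[0,0,-5],[0,0,0]]]' -1
python3 -m handwheel '[[[0,0,3],[0,0,0]],[[0,0,6],[0,0,0]],[[0,0,7.3],[0,0,0]],[[0,0,7.8],[0,0,0]],[[0,0,7.8],[0,0,0]]]' -1
python3 -m handwheel '[[[0,0,0],[0,0,0]],[[0,0,0],[0,0,0]],[[0,0,0],[0,0,0]],[[0,0,0],[0,0,0]],[[0,0,0],[0,0,0]]]' 1 60
```

```text
t: 5.65
tool_pos: [0.5114, 0.0295, 0.0762]
tool_rot: [-2.097, -2.336, 0.003]
contact_force: [-0.6, -0.6, -0.6]
opening: 0.085
grip_force: 0.0
t: 6.28
tool_pos: [0.5131, 0.0294, 0.0003]
tool_rot: [2.098, 2.338, 0.0]
contact_force: [-0.5, -0.0, -0.4]
opening: 0.0855
grip_force: 0.0
t: 6.9
tool_pos: [0.5127, 0.0296, 0.0003]
tool_rot: [-2.098, -2.338, -0.0]
contact_force: [-1.9, 0.4, 2.6]
opening: 0.0089
grip_force: 59.5
```

```bash
python3 -m handwheel '[[[0,-1,0],[0,0,0]],[[0,-2.5,0],[0,0,0]],[[0,-4,0],[0,0,0]],[[0,-5.5,0],[0,0,0]],[[0,-7,0],[0,0,0]]]'
python3 -m handwheel '[[[0,-1.5,0],[0,0,0]],[[0,-3,0],[0,0,0]],[[0,-4.5,0],[0,0,0]],[[0,-5.7,0],[0,0,0]],[[0,-6,0],[0,0,0]]]'
python3 -m handwheel '[[[0,0,0],[0,0,0]],[[0,0,0],[0,0,0]]]'
python3 -m handwheel '[[[0,0,0],[0,0,0]],[[0,0,0],[0,0,0]],[[0,0,0],[0,0,0]]]' -1
python3 -m handwheel '[[[0,0,-4],[0,0,0]],[[0,0,-9],[0,0,0]],[[0,0,-12],[0,0,0]]]'
cat > p.py <<'E'
from h import *
state()
plan([([.30,-.12,.13],-.5)])
E
python3 p.py
```

```text
t: 7.52
tool_pos: [0.4427, 0.0218, 0.0003]
tool_rot: [2.098, 2.337, 0.002]
contact_force: [4.5, 0.8, 0.9]
opening: 0.009
grip_force: 59.8
t: 8.15
tool_pos: [0.3833, 0.0153, 0.0003]
tool_rot: [2.098, 2.336, 0.002]
contact_force: [3.0, 0.6, 0.1]
opening: 0.0091
grip_force: 59.6
t: 8.4
tool_pos: [0.383, 0.0153, 0.0003]
tool_rot: [-2.097, -2.337, 0.002]
contact_force: [-2.7, 0.4, 6.5]
opening: 0.0091
grip_force: 60.8
t: 8.78
tool_pos: [0.383, 0.0155, -0.0005]
tool_rot: [-2.098, -2.337, 0.001]
contact_force: [0.2, -0.2, 1.1]
opening: 0.0634
grip_force: 0.0
t: 9.15
tool_pos: [0.3843, 0.0153, 0.1225]
tool_rot: [2.097, 2.336, 0.002]
contact_force: [0.4, 0.6, 0.3]
opening: 0.0855
grip_force: 0.0
t 9.15 tcp [0.3843 0.0153 0.1225] rot [2.097e+00 2.336e+00 2.000e-03] q [-0.15 -0.53  2.23 -0.    1.44 -0.26] F [0.4 0.6 0.3] open 0.085 grip 0.0
shift [-12.54  -9.84  -0.76] rot [ 0.003 -0.     0.608] rows>=3.3
```

```bash
cat > p.py <<'E'
from h import *
plan([([.40,-.13,.1],-.69),([.379,-.2595,.06],.065-np.pi/2)])
E
python3 p.py
```

```text
shift [-1.461e+01 -1.000e-02  2.270e+00] rot [ 0.003 -0.     0.798] rows>=4.3
shift [-11.32   6.62   4.  ] rot [0.    0.    0.816] rows>=4.4
```

```bash
python3 -m handwheel '[[[-3,0,0.5],[0,0,0.16]],[[-6,0,1],[0,0,0.32]],[[-9,0,1.5],[0,0,0.48]],[[-12,0,2],[0,0,0.64]],[[-14.6,0,2.3],[0,0,0.8]]]' -1
python3 -m handwheel '[[[-2.3,1.3,0.8],[0,0,0.16]],[[-4.6,2.6,1.6],[0,0,0.32]],[[-6.9,4,2.4],[0,0,0.48]],[[-9,5.3,3.2],[0,0,0.64]],[[-11.3,6.6,4],[0,0,0.815]]]'
cat > p.py <<'E'
from h import *
o=state(); plan([([.379,-.2595,.06],.065-np.pi/2),([.379,-.2595,-.006],.065-np.pi/2)])
I=ims(); np.savez("I.npz",**I)
for y in(.09,.13): print([fit(TRAY,[.465,.024,y],I,r=70,names=n) for n in(("top","scene"),("top",),("scene",))])
p=[.464,.0245,.11]
for n in("top","scene"):
    m=hull(n,TRAY,p,1); e=cv2.findContours((m>.5).astype(np.uint8),cv2.RETR_EXTERNAL,cv2.CHAIN_APPROX_NONE)[0]
    cv2.drawContours(I[n],e,-1,(0,0,255),1)
a=I["top"][160:260,200:330]; b=I["scene"][180:280,230:360]
cv2.imwrite("pics/t2.png",cv2.resize(np.hstack([a,b]),None,fx=3,fy=3,interpolation=cv2.INTER_CUBIC))
E
python3 p.py
```

```text
t: 9.78
tool_pos: [0.3989, -0.1306, 0.0965]
tool_rot: [-2.846, -1.328, 0.001]
contact_force: [-0.4, -0.3, -0.2]
opening: 0.0852
grip_force: 0.0
t: 10.4
tool_pos: [0.3776, -0.2595, 0.0565]
tool_rot: [-3.14, -0.091, 0.001]
contact_force: [1.0, 0.1, 0.4]
opening: 0.0852
grip_force: 0.0
t 10.40 tcp [ 0.3776 -0.2595  0.0565] rot [-3.14e+00 -9.10e-02  1.00e-03] q [-0.76 -0.22  2.12  0.    1.24  0.75] F [1.  0.1 0.4] open 0.085 grip 0.0
shift [ 0.14  0.01 -0.35] rot [-0.     0.    -0.007] rows>=0.1
shift [0.  0.  6.6] rot [0. 0. 0.] rows>=1.1
[array([5.24762e+02, 4.65600e-01, 1.96000e-02, 1.06200e-01]), array([1.914583e+02, 4.665000e-01, 2.120000e-02, 1.110000e-01]), array([2.934257e+02, 4.638000e-01, 1.890000e-02, 1.080000e-01])]
[array([5.249493e+02, 4.654000e-01, 1.960000e-02, 1.051000e-01]), array([1.920559e+02, 4.666000e-01, 2.120000e-02, 1.103000e-01]), array([2.92512e+02, 4.63600e-01, 1.86000e-02, 1.12400e-01])]
```

View pics/t2.png

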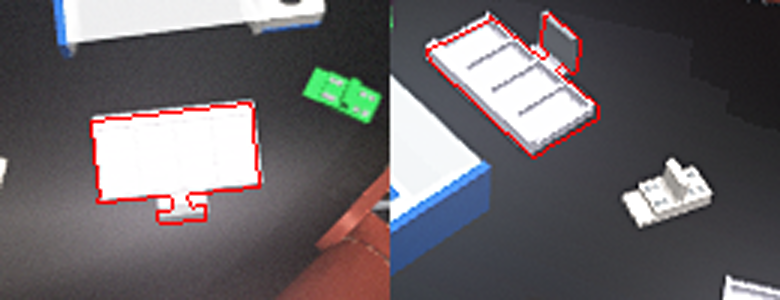

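The tray is clear of the bay in both views, fitted at (0.4655, 0.020) with yaw 0.108. I'll squeeze the first cartridge's fin along its y to centre it.

```bash
python3 -m handwheel '[[[0.1,0,3],[0,0,0]],[[0.1,0,5.5],[0,0,0]],[[0.1,0,6.25],[0,0,0]],[[0.1,0,6.25],[0,0,0]]]' -1
python3 -m handwheel '[[[0,0,0],[0,0,0]],[[0,0,0],[0,0,0]],[[0,0,0],[0,0,0]],[[0,0,0],[0,0,0]],[[0,0,0],[0,0,0]]]' 1 20
python3 -m handwheel '[[[0,0,0],[0,0,0]],[[0,0,0],[0,0,0]],[[0,0,0],[0,0,0]],[[0,0,-5],[0,0,0]],[[0,0,-5],[0,0,0]]]' -1
cat > p.py <<'E'
from h import *
o=state(); print(np.linalg.norm(o["tool_rot"]))
I=ims(); print([fit(CART,[.387,-.259,.065],I,names=n) for n in(("top","scene"),("scene",))])
plan([([.379,-.2595,.04],-.76),([.379,-.2595,.04],.065),([.379,-.2595,-.006],.065)])
E
python3 p.py
```

```text
t: 11.0
tool_pos: [0.3789, -0.2582, -0.0055]
tool_rot: [-3.139, -0.102, 0.001]
contact_force: [0.3, -0.0, -0.1]
opening: 0.0854
grip_force: 0.0
t: 11.62
tool_pos: [0.3794, -0.2593, -0.0047]
tool_rot: [3.139, 0.1, 0.001]
contact_force: [0.3, 0.5, 4.4]
opening: 0.0336
grip_force: 23.4
t: 12.25
tool_pos: [0.3814, -0.2611, 0.0485]
tool_rot: [3.134, 0.1, 0.009]
contact_force: [1.2, 0.2, 0.8]
opening: 0.0852
grip_force: 0.0
t 12.25 tcp [ 0.3814 -0.2611  0.0485] rot [3.134 0.1   0.009] q [-0.76 -0.21  2.12  0.    1.21  0.75] F [1.2 0.2 0.8] open 0.085 grip 0.0
3.1357878879782213
[array([ 2.868689e+02,  3.842000e-01, -2.586000e-01,  8.460000e-02]), array([55.2679,  0.3844, -0.2589,  0.063 ])]
shift [-0.03  0.04  0.5 ] rot [ 0.001 -0.001 -0.747] rows>=4.0
shift [0. 0. 0.] rot [ 0.     0.    -0.825] rows>=4.4
shift [0.  0.  4.6] rot [0. 0. 0.] rows>=0.7
```

```bash
python3 -m handwheel '[[[0,0,0],[0,0,-0.16]],[[0,0,0],[0,0,-0.32]],[[0,0,0],[0,0,-0.48]],[[0,0,0],[0,0,-0.64]],[[0,0,0],[0,0,-0.785]]]' -1
python3 -m handwheel '[[[0,0,0],[0,0,-0.16]],[[0,0,0],[0,0,-0.32]],[[0,0,0],[0,0,-0.48]],[[0,0,0],[0,0,-0.64]],[[0,0,0],[0,0,-0.785]]]'
python3 -m handwheel '[[[0,0,0],[0,0,0]],[[0,0,0],[0,0,0]]]'
cat > p.py <<'E'
from h import *
o=state(); plan([([.379,-.2589,-.0055],.065)])
E
python3 p.py
```

```text
t: 12.98
tool_pos: [0.3779, -0.2578, 0.0427]
tool_rot: [-2.857, -1.299, 0.002]
contact_force: [0.3, 0.5, 0.3]
opening: 0.0855
grip_force: 0.0
t: 13.6
tool_pos: [0.3779, -0.2578, 0.0427]
tool_rot: [-2.143, -2.293, -0.0]
contact_force: [-0.4, 0.7, 0.7]
opening: 0.0858
grip_force: 0.0
t: 13.85
tool_pos: [0.3784, -0.2583, 0.0436]
tool_rot: [-2.152, -2.287, -0.0]
contact_force: [-0.5, -0.0, -0.7]
opening: 0.0851
grip_force: 0.0
t 13.85 tcp [ 0.3784 -0.2583  0.0436] rot [-2.152 -2.287 -0.   ] q [-0.76 -0.2   2.13 -0.    1.21 -0.82] F [-0.5 -0.  -0.7] open 0.085 grip 0.0
shift [-0.07  0.06  4.91] rot [-0.001 -0.001 -0.004] rows>=0.8
```

```bash
python3 -m handwheel '[[[-0.05,0,2.5],[0,0,0]],[[-0.05,0,4.3],[0,0,0]],[[-0.05,0,4.9],[0,0,0]],[[-0.05,0,4.9],[0,0,0]]]' -1
python3 -m handwheel '[[[0,0,0],[0,0,0]],[[0,0,0],[0,0,0]],[[0,0,0],[0,0,0]],[[0,0,0],[0,0,0]],[[0,0,0],[0,0,0]]]' 1 80
python3 -m handwheel '[[[0,0,0],[0,0,0]],[[0,0,0],[0,0,0]]]'
cat >> h.py <<'E'
TR=[.4655,.020,.108]
def wp(j,xf,zf,tilt,off,dy=0):
    """tool waypoint: tongue's front bottom edge at pocket x=xf, zf above pocket floor (mm), tilt rad; off= TCP in cart frame (m)"""
    yp=[75,25,-25,-75][j]/1000.; c,s=np.cos(TR[2]),np.sin(TR[2]); Rz=np.array([[c,-s,0],[s,c,0],[0,0,1]]); Ry=Ro.from_rotvec([0,tilt,0]).as_matrix()
    loc=np.array([xf/1000.,yp+dy/1000.,.004+zf/1000.])+Ry@(np.array(off)-[.045,0,-.026])
    return (np.array([TR[0],TR[1],0])+Rz@loc,TR[2],tilt)
E
cat > p.py <<'E'
from h import *
o=state()
E
python3 p.py
```

```text
t: 14.35
tool_pos: [0.3788, -0.2591, -0.0047]
tool_rot: [-2.151, -2.289, -0.0]
contact_force: [0.5, 0.2, -0.5]
opening: 0.0854
grip_force: 0.0
t: 14.98
tool_pos: [0.3793, -0.2596, -0.0041]
tool_rot: [2.15, 2.29, -0.0]
contact_force: [0.7, -0.5, 1.1]
opening: 0.0087
grip_force: 80.8
t: 15.22
tool_pos: [0.3793, -0.2596, -0.0041]
tool_rot: [2.15, 2.29, 0.0]
contact_force: [-0.1, -0.8, 2.7]
opening: 0.0084
grip_force: 80.9
t 15.22 tcp [ 0.3793 -0.2596 -0.0041] rot [2.15 2.29 0.  ] q [-0.76 -0.12  2.15  0.    1.11 -0.83] F [-0.1 -0.8  2.7] open 0.008 grip 80.9
```

```bash
cat > p.py <<'E'
from h import *
off=(-.008,0,-.0301); j=3; T=np.deg2rad(13)
o=ctrl.get_obs(); up=np.array(o["tool_pos"])+[0,0,.11]
plan([(up,.065),wp(j,30,90,0,off),wp(j,30,60,T,off),wp(j,30,20,T,off)])
E
python3 p.py
```

```text
shift [-1.0e-02  1.0e-02 -1.1e+01] rot [ 0.001  0.001 -0.002] rows>=1.8
shift [19.75  8.44  1.6 ] rot [ 0.     0.    -0.043] rows>=3.4
shift [-0.    0.04  1.8 ] rot [ 0.227  0.    -0.   ] rows>=1.2
shift [0.  0.9 3.9] rot [0. 0. 0.] rows>=0.6
```

```bash
python3 -m handwheel '[[[0,0,-2],[0,0,0]],[[0,0,-5],[0,0,0]],[[0,0,-8],[0,0,0]],[[0,0,-10.5],[0,0,0]],[[0,0,-11],[0,0,0]]]'
python3 -m handwheel '[[[3,1.3,0.2],[0,0,-0.01]],[[8,3.4,0.6],[0,0,-0.02]],[[13,5.5,1],[0,0,-0.03]],[[17.5,7.5,1.4],[0,0,-0.04]],[[19.75,8.45,1.6],[0,0,-0.043]]]'
python3 -m handwheel '[[[0,0,0.4],[0.05,0,0]],[[0,0,0.9],[0.11,0,0]],[[0,0,1.4],[0.17,0,0]],[[0,0,1.8],[0.227,0,0]],[[0,0,1.8],[0.227,0,0]]]'
cat > p.py <<'E'
from h import *
off=(-.008,0,-.0301); j=3; T=np.deg2rad(13)
state(); I=ims()
plan([wp(j,30,60,T,off),wp(j,30,20,T,off),wp(j,30,2.5,T,off)])
o=ctrl.get_obs(); R=Ro.from_rotvec(o["tool_rot"]).as_matrix()
def pt(im,n,X,c):
    u=proj(n,X)+.5; cv2.circle(im,tuple(int(round(8*v)) for v in u),12,c,-1,shift=3)
# cart corners predicted from the tool (cart x=tool y, cart y=tool x, z=-tool z)
C=np.column_stack([R[:,1],R[:,0],-R[:,2]])
for n in I:
    I[n]=cv2.resize(I[n],None,fx=4,fy=4,interpolation=cv2.INTER_CUBIC)
    for b in CART:
        for v in b:
            X=o["tool_pos"]+C@(v-[0,0,.026]-np.array(off)); u=proj(n,X)*4+2; cv2.circle(I[n],tuple(int(t) for t in u),2,(0,0,255),-1)
a=I["top"][640:1040,800:1180]; b=I["scene"][700:1100,880:1260]
cv2.imwrite("pics/t3.png",np.hstack([a,b]))
E
python3 p.py
```

```text
t: 15.85
tool_pos: [0.3795, -0.2598, 0.1067]
tool_rot: [2.149, 2.289, -0.0]
contact_force: [-0.2, 0.4, -1.8]
opening: 0.0082
grip_force: 80.3
t: 16.48
tool_pos: [0.4498, -0.0543, 0.0873]
tool_rot: [-2.095, -2.336, 0.002]
contact_force: [-0.1, -0.9, -1.3]
opening: 0.0084
grip_force: 80.3
t: 17.1
tool_pos: [0.4499, -0.0564, 0.0694]
tool_rot: [-1.989, -2.213, 0.255]
contact_force: [-0.3, -0.6, -1.8]
opening: 0.0089
grip_force: 80.2
t 17.10 tcp [ 0.4499 -0.0564  0.0694] rot [-1.989 -2.213  0.255] q [-0.24 -0.06  1.97 -0.08  1.45 -0.33] F [-0.3 -0.6 -1.8] open 0.009 grip 80.2
shift [-0.05  0.08 -0.18] rot [-0.002 -0.001 -0.002] rows>=0.0
shift [0.  0.9 3.9] rot [0. 0. 0.] rows>=0.6
shift [0.   0.39 1.71] rot [0. 0. 0.] rows>=0.3
```

View pics/t3.png

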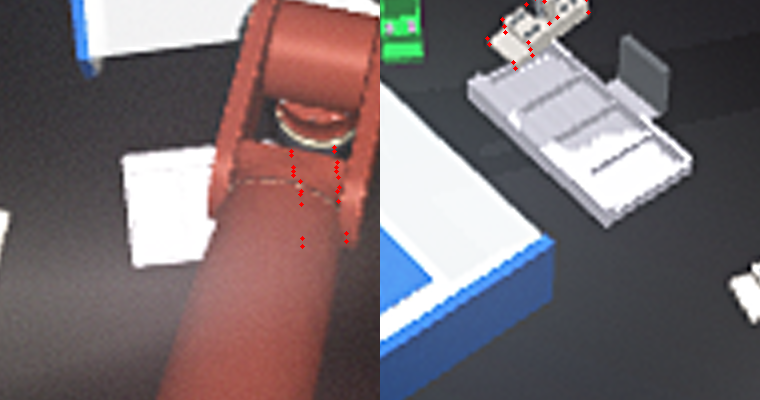

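Predicted cartridge corners land on the cartridge in the scene half (tongue corners near (490,40)–(515,68)), so the held pose is right. I'll go down into the pocket.

```bash
python3 -m handwheel '[[[0,0.3,1.2],[0,0,0]],[[0,0.6,2.5],[0,0,0]],[[-0.03,0.95,3.75],[0,0,0]],[[-0.03,0.95,3.75],[0,0,0]]]'
python3 -m handwheel '[[[0,0.15,0.7],[0,0,0]],[[0,0.3,1.3],[0,0,0]],[[0,0.39,1.65],[0,0,0]],[[0,0.39,1.65],[0,0,0]]]'
cat > p.py <<'E'
from h import *
off=(-.008,0,-.0301); j=3; T=np.deg2rad(13)
state()
plan([wp(j,30,2.5,T,off),wp(j,44,2.5,T,off),wp(j,44.5,2,T/2,off),wp(j,45,1,0,off)])
E
python3 p.py
```

```text
t: 17.7
tool_pos: [0.4502, -0.0568, 0.0311]
tool_rot: [-1.99, -2.213, 0.255]
contact_force: [0.3, -0.5, -0.8]
opening: 0.0087
grip_force: 80.2
t: 18.2
tool_pos: [0.4515, -0.057, 0.0156]
tool_rot: [-1.992, -2.215, 0.253]
contact_force: [0.2, -0.6, -1.3]
opening: 0.0083
grip_force: 80.2
t 18.20 tcp [ 0.4515 -0.057   0.0156] rot [-1.992 -2.215  0.253] q [-0.24  0.02  2.   -0.08  1.34 -0.32] F [ 0.2 -0.6 -1.3] open 0.008 grip 80.2
shift [ 0.   -0.01  0.12] rot [-0.001 -0.001 -0.002] rows>=0.0
shift [ 0.    1.36 -0.31] rot [0. 0. 0.] rows>=0.2
shift [-0.    0.14  0.63] rot [-0.113  0.     0.   ] rows>=0.6
shift [0.   0.14 0.69] rot [-0.113 -0.    -0.   ] rows>=0.6
```

```bash
python3 -m handwheel '[[[0,0.4,0],[0,0,0]],[[0,0.8,-0.1],[0,0,0]],[[0,1.15,-0.18],[0,0,0]],[[0,1.36,-0.22],[0,0,0]],[[0,1.36,-0.22],[0,0,0]]]'
python3 -m handwheel '[[[0,0.04,0.15],[-0.03,0,0]],[[0,0.07,0.3],[-0.055,0,0]],[[0,0.1,0.45],[-0.085,0,0]],[[0,0.14,0.62],[-0.113,0,0]],[[0,0.14,0.62],[-0.113,0,0]]]'
python3 -m handwheel '[[[0,0.04,0.15],[-0.03,0,0]],[[0,0.07,0.35],[-0.055,0,0]],[[0,0.1,0.5],[-0.085,0,0]],[[0,0.14,0.69],[-0.113,0,0]],[[0,0.14,0.69],[-0.113,0,0]]]'
cat > p.py <<'E'
from h import *
off=(-.008,0,-.0301); j=3
state(); plan([wp(j,45,1,0,off),wp(j,45,0,0,off)])
E
python3 p.py
```

```text
t: 18.82
tool_pos: [0.4656, -0.0556, 0.015]
tool_rot: [-1.992, -2.215, 0.253]
contact_force: [-0.0, -0.0, -1.4]
opening: 0.0084
grip_force: 80.2
t: 19.45
tool_pos: [0.4647, -0.0556, 0.0085]
tool_rot: [-2.048, -2.277, 0.13]
contact_force: [0.3, -0.1, -1.8]
opening: 0.0085
grip_force: 80.3
t: 20.08
tool_pos: [0.4653, -0.0555, 0.0013]
tool_rot: [-2.1, -2.335, 0.001]
contact_force: [0.9, 0.3, -0.4]
opening: 0.0088
grip_force: 80.3
t 20.07 tcp [ 0.4653 -0.0555  0.0013] rot [-2.100e+00 -2.335e+00  1.000e-03] q [-0.28 -0.1   2.13 -0.    1.12 -0.38] F [ 0.9  0.3 -0.4] open 0.009 grip 80.3
shift [0.   0.03 0.04] rot [-0.001 -0.    -0.002] rows>=0.0
shift [0.  0.  0.1] rot [0. 0. 0.] rows>=0.0
```

```bash
python3 -m handwheel '[[[0,0,0.07],[0,0,0]],[[0,0,0.14],[0,0,0]],[[0,0,0.2],[0,0,0]],[[0,0,0.2],[0,0,0]]]'
python3 -m handwheel '[[[0,0,0],[0,0,0]],[[0,0,0],[0,0,0]],[[0,0,0],[0,0,0]]]' 0
python3 -m handwheel '[[[0,0,-3],[0,0,0]],[[0,0,-8],[0,0,0]],[[0,0,-13],[0,0,0]]]'
cat > p.py <<'E'
from h import *
state(); plan([([.44,-.16,.12],-.55),(np.array([.5245-.008*np.cos(.53),-.311+.008*np.sin(.53),.06]),-.53-np.pi/2)])
E
python3 p.py
```

```text
t: 20.58
tool_pos: [0.4663, -0.0556, -0.0001]
tool_rot: [-2.1, -2.336, 0.001]
contact_force: [-1.3, 0.8, 2.0]
opening: 0.009
grip_force: 80.8
t: 20.95
tool_pos: [0.466, -0.0555, -0.0004]
tool_rot: [-2.1, -2.335, 0.001]
contact_force: [-0.4, 0.2, -0.5]
opening: 0.0429
grip_force: 0.0
t: 21.32
tool_pos: [0.4657, -0.0554, 0.1306]
tool_rot: [-2.1, -2.335, 0.002]
contact_force: [0.9, -0.3, 0.3]
opening: 0.0425
grip_force: 0.0
t 21.32 tcp [ 0.4657 -0.0554  0.1306] rot [-2.100e+00 -2.335e+00  2.000e-03] q [-0.28 -0.28  2.04 -0.    1.38 -0.38] F [ 0.9 -0.3  0.3] open 0.043 grip 0.0
shift [-10.13  -3.66   1.06] rot [-0.002  0.     0.656] rows>=3.5
shift [-8.47 14.3   6.  ] rot [0.    0.    1.551] rows>=8.3
```

```bash
cat > p.py <<'E'
from h import *
I=ims()
for p in((.5245,-.311,-.53),(.4126,.2666,-.194)):
    q=[fit(CART,p,I,names=n) for n in(("top","scene"),("top",),("scene",))]; print(*q)
    if p[1]<0: c=q[0]
x,y,w=c[1:]
f=[x-.008*np.cos(w),y-.008*np.sin(w)]; print(f)
plan([([.49,-.2,.12],-.3),(np.array(f+[.05]),w),(np.array(f+[-.0045]),w)])
E
python3 p.py
```

```text
[48.9123  0.5243 -0.3108 -0.541 ] [21.5162  0.5251 -0.3108 -0.5108] [22.6353  0.5237 -0.3111 -0.5511]
[87.561   0.4126  0.2666 -0.1929] [11.4076  0.414   0.2672 -0.1938] [53.2926  0.4108  0.2649 -0.1772]
[np.float64(0.5174424470671716), np.float64(-0.3066800524550116)]
shift [-14.45   0.41   1.75] rot [0.012 0.003 0.406] rows>=2.3
shift [-9.38  5.77  7.  ] rot [0.    0.    0.241] rows>=2.1
shift [0.   0.   5.45] rot [0. 0. 0.] rows>=0.9
```

```bash
python3 -m handwheel '[[[-3.6,0.1,0.4],[0,0,0.1]],[[-7.2,0.2,0.9],[0,0,0.2]],[[-10.8,0.3,1.3],[0,0,0.3]],[[-14.45,0.4,1.75],[0.01,0,0.406]],[[-14.45,0.4,1.75],[0.01,0,0.406]]]' -1
python3 -m handwheel '[[[-2.4,1.5,1.8],[0,0,0.06]],[[-4.7,2.9,3.5],[0,0,0.12]],[[-7,4.3,5.2],[0,0,0.18]],[[-9.4,5.75,7],[0,0,0.241]],[[-9.4,5.75,7],[0,0,0.241]]]'
cat > p.py <<'E'
from h import *
state(); plan([(np.array([.5174,-.3067,-.0045]),-.54)])
E
python3 p.py
```

```text
t: 22.05
tool_pos: [0.485, -0.2004, 0.111]
tool_rot: [-2.524, -1.856, 0.014]
contact_force: [0.1, 0.1, 0.4]
opening: 0.0855
grip_force: 0.0
t: 22.68
tool_pos: [0.5107, -0.305, 0.0396]
tool_rot: [-2.726, -1.542, 0.016]
contact_force: [-0.7, 1.4, -0.3]
opening: 0.085
grip_force: 0.0
t 22.68 tcp [ 0.5107 -0.305   0.0396] rot [-2.726 -1.542  0.016] q [-0.66  0.14  1.8  -0.01  1.21 -0.12] F [-0.7  1.4 -0.3] open 0.085 grip 0.0
shift [0.22 0.72 4.4 ] rot [-0.014  0.004 -0.001] rows>=0.7
```

```bash
python3 -m handwheel '[[[0.2,0.7,1.5],[-0.013,0.003,0]],[[0.2,0.72,3],[-0.013,0.003,0]],[[0.2,0.72,4.2],[-0.013,0.003,0]],[[0.2,0.72,4.4],[-0.013,0.003,0]],[[0.2,0.72,4.4],[-0.013,0.003,0]]]' -1
python3 -m handwheel '[[[0,0,0],[0,0,0]],[[0,0,0],[0,0,0]],[[0,0,0],[0,0,0]],[[0,0,0],[0,0,0]],[[0,0,0],[0,0,0]]]' 1 80
python3 -m handwheel '[[[0,0,0],[0,0,0]],[[0,0,0],[0,0,0]]]'
cat > p.py <<'E'
from h import *
o=state(); R=Ro.from_rotvec(o["tool_rot"]).as_matrix(); w=np.arctan2(R[1,1],R[0,1]); print("yaw",w)
f=np.array([.5174,-.3067]); d=(np.array(o["tool_pos"])[:2]-f)@[-np.sin(w),np.cos(w)]; print("lateral",d)
off=(-.008,d,o["tool_pos"][2]-.026); print(off); j=2; T=np.deg2rad(13)
up=np.array(o["tool_pos"])+[0,0,.12]; mid=.5*(up+wp(j,30,90,0,off)[0])
plan([(up,w),(mid,-.22),wp(j,30,90,0,off),wp(j,30,60,T,off),wp(j,30,20,T,off)])
E
python3 p.py
```

```text
t: 23.3
tool_pos: [0.5185, -0.3073, -0.0023]
tool_rot: [2.731, 1.546, 0.0]
contact_force: [0.4, 1.2, -0.1]
opening: 0.0851
grip_force: 0.0
t: 23.92
tool_pos: [0.5188, -0.3078, -0.002]
tool_rot: [2.73, 1.545, 0.0]
contact_force: [1.0, -0.1, 1.9]
opening: 0.0084
grip_force: 80.6
t: 24.18
tool_pos: [0.5188, -0.3077, -0.002]
tool_rot: [2.73, 1.545, 0.0]
contact_force: [-0.3, -0.5, 2.6]
opening: 0.008
grip_force: 80.6
t 24.18 tcp [ 0.5188 -0.3077 -0.002 ] rot [2.73  1.545 0.   ] q [-0.66  0.21  1.81 -0.    1.12 -0.12] F [-0.3 -0.5  2.6] open 0.008 grip 80.6
yaw -0.5409838985686196
lateral -0.0001487618605895642
(-0.008, np.float64(-0.0001487618605895642), np.float64(-0.027983055956834726))
shift [ -0.02   0.05 -12.  ] rot [ 0.004  0.002 -0.   ] rows>=1.9
shift [ 10.98 -10.88   1.3 ] rot [ 0.     0.    -0.321] rows>=2.5
shift [13.85 -6.86  1.3 ] rot [ 0.     0.    -0.328] rows>=2.5
shift [-0.    0.09  1.8 ] rot [ 0.227  0.    -0.   ] rows>=1.2
shift [0.  0.9 3.9] rot [0. 0. 0.] rows>=0.6
```

```bash
python3 -m handwheel '[[[0,0,-2],[0,0,0]],[[0,0,-5],[0,0,0]],[[0,0,-8],[0,0,0]],[[0,0,-11],[0,0,0]],[[0,0,-12],[0,0,0]]]'
python3 -m handwheel '[[[2,-2,0.2],[0,0,-0.06]],[[4.5,-4.5,0.5],[0,0,-0.13]],[[7,-7,0.8],[0,0,-0.2]],[[9,-9,1.1],[0,0,-0.26]],[[11,-10.9,1.3],[0,0,-0.321]]]'
python3 -m handwheel '[[[2.8,-1.4,0.3],[0,0,-0.07]],[[5.6,-2.8,0.6],[0,0,-0.14]],[[8.4,-4.2,0.8],[0,0,-0.21]],[[11.2,-5.6,1],[0,0,-0.27]],[[13.85,-6.85,1.3],[0,0,-0.328]]]'
python3 -m handwheel '[[[0,0,0.4],[0.05,0,0]],[[0,0,0.9],[0.11,0,0]],[[0,0,1.4],[0.17,0,0]],[[0,0,1.8],[0.227,0,0]],[[0,0,1.8],[0.227,0,0]]]'
cat > p.py <<'E'
from h import *
off=(-.008,0,-.028); j=2; T=np.deg2rad(13)
state(); plan([wp(j,30,20,T,off),wp(j,30,3,T,off)]); plan([wp(j,30,60,T,off)])
I=ims()
print([fit(TRAY,[.4655,.02,.108],I,r=70,names=n) for n in(("scene",),)])
a=I["scene"][160:260,210:340]
cv2.imwrite("pics/s4.png",cv2.resize(a,None,fx=5,fy=5,interpolation=cv2.INTER_CUBIC))
E
python3 p.py
```

```text
t: 24.8
tool_pos: [0.5194, -0.3079, 0.1209]
tool_rot: [2.727, 1.543, 0.003]
contact_force: [0.6, -0.2, -2.0]
opening: 0.0084
grip_force: 80.1
t: 25.42
tool_pos: [0.4803, -0.1553, 0.103]
tool_rot: [2.448, 1.965, -0.002]
contact_force: [0.4, 0.3, -1.4]
opening: 0.008
grip_force: 80.1
t: 26.05
tool_pos: [0.4438, -0.0055, 0.0897]
tool_rot: [2.094, 2.338, -0.003]
contact_force: [0.0, -0.1, -1.2]
opening: 0.0086
grip_force: 80.1
t: 26.68
tool_pos: [0.4445, -0.0065, 0.0714]
tool_rot: [-1.991, -2.218, 0.256]
contact_force: [-0.3, -0.4, -2.0]
opening: 0.0086
grip_force: 80.1
t 26.68 tcp [ 0.4445 -0.0065  0.0714] rot [-1.991 -2.218  0.256] q [-0.14 -0.09  1.99 -0.06  1.46 -0.24] F [-0.3 -0.4 -2. ] open 0.009 grip 80.1
shift [-0.08  1.    3.61] rot [-0.001  0.003 -0.   ] rows>=0.6
shift [0.   0.38 1.66] rot [0. 0. 0.] rows>=0.3
shift [-0.1   0.1  -0.29] rot [-0.001  0.003 -0.   ] rows>=0.1
[array([4.46274e+02, 4.63300e-01, 1.77000e-02, 1.06100e-01])]
```

View pics/s4.png

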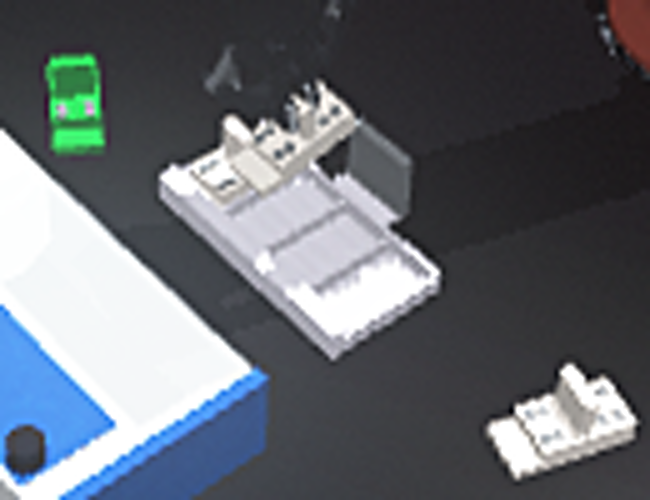

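The scene crop shows cartridge 1 seated with its tongue under the lip at (215,180), cartridge 2 held tilted above the next pocket at (290,130), and the tray in place. I'll insert it.

```bash
python3 -m handwheel '[[[-0.05,0.4,1.2],[0,0,0]],[[-0.08,0.7,2.4],[0,0,0]],[[-0.08,1,3.6],[0,0,0]],[[-0.08,1,3.6],[0,0,0]]]'
python3 -m handwheel '[[[0,0.15,0.7],[0,0,0]],[[0,0.3,1.3],[0,0,0]],[[0,0.38,1.6],[0,0,0]],[[0,0.38,1.6],[0,0,0]]]'
cat > p.py <<'E'
from h import *
off=(-.008,0,-.028); j=2; T=np.deg2rad(13)
state()
plan([wp(j,30,2.5,T,off),wp(j,44,2.5,T,off),wp(j,44.5,2,T/2,off),wp(j,45,1,0,off)])
E
python3 p.py
```

```text
t: 27.28
tool_pos: [0.4453, -0.0073, 0.0335]
tool_rot: [-1.991, -2.217, 0.257]
contact_force: [0.2, -0.3, -0.8]
opening: 0.0087
grip_force: 80.1
t: 27.78
tool_pos: [0.4467, -0.0074, 0.0185]
tool_rot: [-1.992, -2.219, 0.255]
contact_force: [0.2, 0.2, -0.9]
opening: 0.0086
grip_force: 80.1
t 27.77 tcp [ 0.4467 -0.0074  0.0185] rot [-1.992 -2.219  0.255] q [-0.14 -0.    2.01 -0.06  1.35 -0.23] F [ 0.2  0.2 -0.9] open 0.009 grip 80.1
shift [0.03 0.   0.21] rot [ 0.001  0.003 -0.001] rows>=0.0
shift [-0.    1.36 -0.31] rot [0. 0. 0.] rows>=0.2
shift [-0.    0.12  0.64] rot [-0.113  0.     0.   ] rows>=0.6
shift [0.   0.12 0.69] rot [-0.113 -0.    -0.   ] rows>=0.6
```

```bash
python3 -m handwheel '[[[0,0,0.15],[0,0,0]],[[0,0.4,0.1],[0,0,0]],[[0,0.8,0],[0,0,0]],[[0.02,1.15,-0.1],[0,0,0]],[[0.02,1.36,-0.12],[0,0,0]]]'
python3 -m handwheel '[[[0,0,0],[0,0,0]],[[0,0.04,0.2],[-0.04,0,0]],[[0,0.08,0.42],[-0.075,0,0]],[[0,0.12,0.63],[-0.113,0,0]],[[0,0.12,0.63],[-0.113,0,0]]]'
python3 -m handwheel '[[[0,0.03,0.17],[-0.03,0,0]],[[0,0.06,0.35],[-0.055,0,0]],[[0,0.09,0.5],[-0.085,0,0]],[[0,0.12,0.69],[-0.113,0,0]],[[0,0.12,0.69],[-0.113,0,0]]]'
python3 -m handwheel '[[[0,0,0.07],[0,0,0]],[[0,0,0.14],[0,0,0]],[[0,0,0.18],[0,0,0]],[[0,0,0.18],[0,0,0]]]'
cat > p.py <<'E'
from h import *
off=(-.008,0,-.028); j=2
state(); plan([wp(j,45,0,0,off)])
E
python3 p.py
```

```text
t: 28.4
tool_pos: [0.4607, -0.0058, 0.017]
tool_rot: [-1.993, -2.22, 0.255]
contact_force: [0.4, 0.1, -1.4]
opening: 0.0082
grip_force: 80.1
t: 29.02
tool_pos: [0.4591, -0.0058, 0.0102]
tool_rot: [-2.048, -2.281, 0.132]
contact_force: [0.6, 0.4, -1.7]
opening: 0.0081
grip_force: 80.1
t: 29.65
tool_pos: [0.4597, -0.0058, 0.0031]
tool_rot: [2.097, 2.336, -0.003]
contact_force: [0.2, 0.2, -0.8]
opening: 0.0085
grip_force: 80.1
t: 30.15
tool_pos: [0.4608, -0.0059, 0.0019]
tool_rot: [2.096, 2.336, -0.003]
contact_force: [-0.5, -0.0, 1.7]
opening: 0.0086
grip_force: 80.4
t 30.15 tcp [ 0.4608 -0.0059  0.0019] rot [ 2.096  2.336 -0.003] q [-0.17 -0.13  2.15 -0.    1.12 -0.28] F [-0.5 -0.   1.7] open 0.009 grip 80.4
shift [ 0.02 -0.05 -0.01] rot [0.001 0.004 0.   ] rows>=0.0
```

Seated. Releasing, then on to the third cartridge.

```bash
python3 -m handwheel '[[[0,0,0],[0,0,0]],[[0,0,0],[0,0,0]],[[0,0,0],[0,0,0]]]' 0
python3 -m handwheel '[[[0,0,-3],[0,0,0]],[[0,0,-8],[0,0,0]],[[0,0,-13],[0,0,0]],[[0,0,-13],[0,0,0]]]'
cat > p.py <<'E'
from h import *
state(); I=ims()
q=[fit(CART,(.4126,.2666,-.194),I,names=n) for n in(("top","scene"),("top",),("scene",))]; print(*q)
x,y,w=q[0][1:]
f=[x-.008*np.cos(w),y-.008*np.sin(w)]; print(f)
plan([([.42,.13,.12],-.04),(np.array(f+[.05]),w),(np.array(f+[-.004]),w)])
E
python3 p.py
```

```text
t: 30.52
tool_pos: [0.4605, -0.0059, 0.0017]
tool_rot: [2.096, 2.336, -0.003]
contact_force: [0.3, -0.3, 0.0]
opening: 0.0428
grip_force: 0.0
t: 31.02
tool_pos: [0.4639, -0.006, 0.1372]
tool_rot: [2.09, 2.329, 0.006]
contact_force: [-0.3, -0.2, -0.1]
opening: 0.0425
grip_force: 0.0
t 31.02 tcp [ 0.4639 -0.006   0.1372] rot [2.09  2.329 0.006] q [-0.17 -0.31  2.05 -0.    1.39 -0.28] F [-0.3 -0.2 -0.1] open 0.042 grip 0.0
[87.2248  0.4127  0.2666 -0.1951] [11.3238  0.414   0.267  -0.1939] [52.8176  0.4108  0.2649 -0.1772]
[np.float64(0.404851773696073), np.float64(0.26815091711008304)]
shift [13.91 -2.58  1.15] rot [0.002 0.004 0.148] rows>=2.3
shift [13.74 -2.07  7.  ] rot [0.    0.    0.155] rows>=2.5
shift [0.  0.  5.4] rot [0. 0. 0.] rows>=0.9
```

```bash
python3 -m handwheel '[[[3.5,-0.6,0.3],[0,0,0.04]],[[7,-1.3,0.6],[0,0,0.08]],[[10.5,-2,0.9],[0,0,0.11]],[[13.9,-2.6,1.15],[0,0,0.148]]]' -1
python3 -m handwheel '[[[3.5,-0.5,1.8],[0,0,0.04]],[[7,-1,3.6],[0,0,0.08]],[[10.5,-1.6,5.4],[0,0,0.12]],[[13.75,-2.1,7],[0,0,0.155]],[[13.75,-2.1,7],[0,0,0.155]]]'
cat > p.py <<'E'
from h import *
state(); plan([(np.array([.4049,.2681,-.0035]),-.195)])
E
python3 p.py
```

```text
t: 31.62
tool_pos: [0.4175, 0.1307, 0.1171]
tool_rot: [2.267, 2.175, -0.008]
contact_force: [0.2, 0.3, 0.5]
opening: 0.085
grip_force: 0.0
t: 32.25
tool_pos: [0.4009, 0.2681, 0.0454]
tool_rot: [2.423, 1.998, -0.014]
contact_force: [-0.2, -0.2, -0.1]
opening: 0.0856
grip_force: 0.0
t 32.25 tcp [0.4009 0.2681 0.0454] rot [ 2.423  1.998 -0.014] q [ 0.44 -0.13  2.07 -0.    1.22  0.63] F [-0.2 -0.2 -0.1] open 0.086 grip 0.0
shift [0.12 0.41 4.88] rot [-0.005  0.007  0.003] rows>=0.8
```

```bash
python3 -m handwheel '[[[0.1,0.4,1.5],[-0.002,0.006,0]],[[0.1,0.4,3.3],[-0.002,0.006,0]],[[0.1,0.4,4.6],[-0.002,0.006,0]],[[0.1,0.4,4.85],[-0.002,0.006,0]],[[0.1,0.4,4.85],[-0.002,0.006,0]]]' -1
python3 -m handwheel '[[[0,0,0],[0,0,0]],[[0,0,0],[0,0,0]],[[0,0,0],[0,0,0]],[[0,0,0],[0,0,0]],[[0,0,0],[0,0,0]]]' 1 80
python3 -m handwheel '[[[0,0,0],[0,0,0]],[[0,0,0],[0,0,0]]]'
cat > p.py <<'E'
from h import *
o=state(); R=Ro.from_rotvec(o["tool_rot"]).as_matrix(); w=np.arctan2(R[1,1],R[0,1]); print("yaw",w)
f=np.array([.4049,.2681]); d=(np.array(o["tool_pos"])[:2]-f)@[-np.sin(w),np.cos(w)]; print("lateral",d)
off=(-.008,d,o["tool_pos"][2]-.026); print(off); j=0; T=np.deg2rad(13)
up=np.array(o["tool_pos"])+[0,0,.12]
plan([(up,w),wp(j,30,90,0,off),wp(j,30,60,T,off),wp(j,30,20,T,off)])
E
python3 p.py
```

```text
t: 32.88
tool_pos: [0.4084, 0.2678, 0.0006]
tool_rot: [2.427, 1.994, 0.007]
contact_force: [-0.4, 0.1, 0.1]
opening: 0.0858
grip_force: 0.0
t: 33.5
tool_pos: [0.4087, 0.2682, 0.0012]
tool_rot: [2.426, 1.994, 0.008]
contact_force: [0.3, -0.2, 2.4]
opening: 0.0087
grip_force: 80.3
t: 33.75
tool_pos: [0.4086, 0.2682, 0.0011]
tool_rot: [2.426, 1.994, 0.008]
contact_force: [-0.4, -0.6, 2.4]
opening: 0.0084
grip_force: 80.5
t 33.75 tcp [0.4086 0.2682 0.0011] rot [2.426 1.994 0.008] q [ 0.43 -0.06  2.08  0.    1.11  0.62] F [-0.4 -0.6  2.4] open 0.008 grip 80.5
yaw -0.195002670766276
lateral 0.000803649685406405
(-0.008, np.float64(0.000803649685406405), np.float64(-0.02488995790644306))
shift [  0.04   0.05 -12.  ] rot [ 0.004 -0.003  0.   ] rows>=1.9
shift [-16.7    5.93   2.6 ] rot [ 0.     0.    -0.303] rows>=2.9
shift [-0.    0.16  1.81] rot [ 0.227  0.    -0.   ] rows>=1.2
shift [0.  0.9 3.9] rot [0. 0. 0.] rows>=0.6
```

```bash
python3 -m handwheel '[[[0,0,-2],[0,0,0]],[[0,0,-5],[0,0,0]],[[0,0,-8],[0,0,0]],[[0,0,-11],[0.004,-0.003,0]],[[0,0,-12],[0.004,-0.003,0]]]'
python3 -m handwheel '[[[-3.3,1.2,0.5],[0,0,-0.06]],[[-6.7,2.4,1],[0,0,-0.12]],[[-10,3.6,1.6],[0,0,-0.18]],[[-13.5,4.8,2.1],[0,0,-0.24]],[[-16.7,5.95,2.6],[0,0,-0.303]]]'
python3 -m handwheel '[[[0,0.1,0.4],[0.05,0,0]],[[0,0.1,0.9],[0.11,0,0]],[[0,0.16,1.4],[0.17,0,0]],[[0,0.16,1.8],[0.227,0,0]],[[0,0.16,1.8],[0.227,0,0]]]'
cat > p.py <<'E'
from h import *
off=(-.008,.0008,-.0249); j=0; T=np.deg2rad(13)
o=state(); plan([wp(j,30,20,T,off),wp(j,30,3,T,off)])
I=ims(); R=Ro.from_rotvec(o["tool_rot"]).as_matrix(); C=np.column_stack([R[:,1],R[:,0],-R[:,2]])
n="scene"; im=cv2.resize(I[n],None,fx=5,fy=5,interpolation=cv2.INTER_CUBIC)
for b in CART:
    for v in b:
        u=proj(n,o["tool_pos"]+C@(v-[0,0,.026]-np.array(off)))*5+2; cv2.circle(im,tuple(int(t) for t in u),2,(0,0,255),-1)
cv2.imwrite("pics/s5.png",im[800:1300,1050:1700])
E
python3 p.py
```

```text
t: 34.38
tool_pos: [0.4086, 0.268, 0.1221]
tool_rot: [2.427, 1.994, 0.003]
contact_force: [-0.1, 0.2, -1.2]
opening: 0.008
grip_force: 79.9
t: 35.0
tool_pos: [0.4327, 0.0911, 0.0928]
tool_rot: [-2.095, -2.339, 0.004]
contact_force: [0.6, 0.3, -1.0]
opening: 0.008
grip_force: 79.8
t: 35.62
tool_pos: [0.4345, 0.0924, 0.0747]
tool_rot: [-1.988, -2.215, 0.257]
contact_force: [-0.4, 0.3, -1.8]
opening: 0.0084
grip_force: 79.8
t 35.62 tcp [0.4345 0.0924 0.0747] rot [-1.988 -2.215  0.257] q [ 0.05 -0.09  1.99 -0.01  1.47 -0.05] F [-0.4  0.3 -1.8] open 0.008 grip 79.8
shift [0.05 1.02 3.64] rot [-0.004 -0.    -0.   ] rows>=0.6
shift [0.   0.38 1.66] rot [0. 0. 0.] rows>=0.3
```

View pics/s5.png

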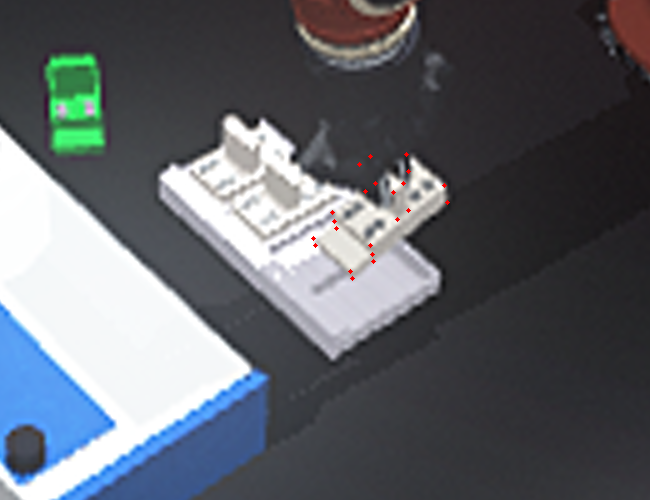

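The held cartridge matches its predicted corners (tongue near (315,240)–(352,275)), and the two seated ones are intact. I'll insert into pocket 0.

```bash
python3 -m handwheel '[[[0.04,0.4,1.2],[0,0,0]],[[0.04,0.7,2.4],[0,0,0]],[[0.04,1,3.6],[-0.003,0,0]],[[0.04,1,3.6],[-0.003,0,0]]]'
python3 -m handwheel '[[[0,0.15,0.7],[0,0,0]],[[0,0.3,1.3],[0,0,0]],[[0,0.38,1.65],[0,0,0]],[[0,0.38,1.65],[0,0,0]]]'
cat > p.py <<'E'
from h import *
off=(-.008,.0008,-.0249); j=0; T=np.deg2rad(13)
state()
plan([wp(j,30,2.5,T,off),wp(j,44,2.5,T,off),wp(j,44.5,2,T/2,off),wp(j,45,1,0,off)])
E
python3 p.py
```

```text
t: 36.22
tool_pos: [0.4354, 0.093, 0.0377]
tool_rot: [-1.989, -2.217, 0.253]
contact_force: [0.5, -0.2, -1.5]
opening: 0.008
grip_force: 79.8
t: 36.72
tool_pos: [0.4367, 0.0931, 0.0221]
tool_rot: [-1.991, -2.218, 0.251]
contact_force: [0.2, 0.0, -1.9]
opening: 0.0082
grip_force: 79.8
t 36.73 tcp [0.4367 0.0931 0.0221] rot [-1.991 -2.218  0.251] q [ 0.05 -0.01  2.01 -0.01  1.37 -0.05] F [ 0.2  0.  -1.9] open 0.008 grip 79.8
shift [ 0.   -0.01  0.27] rot [ 0.002 -0.     0.   ] rows>=0.0
shift [ 0.    1.36 -0.31] rot [0. 0. 0.] rows>=0.2
shift [-0.    0.08  0.64] rot [-0.113  0.     0.   ] rows>=0.6
shift [-0.    0.08  0.69] rot [-0.113 -0.    -0.   ] rows>=0.6
```

```bash
python3 -m handwheel '[[[0,0,0.2],[0,0,0]],[[0,0.4,0.15],[0,0,0]],[[0,0.8,0.05],[0,0,0]],[[0,1.15,-0.05],[0,0,0]],[[0,1.36,-0.08],[0,0,0]]]'
python3 -m handwheel '[[[0,0,0],[0,0,0]],[[0,0.03,0.2],[-0.04,0,0]],[[0,0.05,0.42],[-0.075,0,0]],[[0,0.08,0.64],[-0.113,0,0]],[[0,0.08,0.64],[-0.113,0,0]]]'
python3 -m handwheel '[[[0,0.02,0.17],[-0.03,0,0]],[[0,0.04,0.35],[-0.055,0,0]],[[0,0.06,0.5],[-0.085,0,0]],[[0,0.08,0.69],[-0.113,0,0]],[[0,0.08,0.69],[-0.113,0,0]]]'
python3 -m handwheel '[[[0,0,0.07],[0,0,0]],[[0,0,0.14],[0,0,0]],[[0,0,0.18],[0,0,0]],[[0,0,0.18],[0,0,0]]]'
cat > p.py <<'E'
from h import *
off=(-.008,.0008,-.0249); j=0
state(); plan([wp(j,45,0,0,off)])
E
python3 p.py
```

```text
t: 37.35
tool_pos: [0.4508, 0.0946, 0.0203]
tool_rot: [-1.991, -2.219, 0.25]
contact_force: [-0.6, 0.1, -0.3]
opening: 0.0081
grip_force: 79.8
t: 37.98
tool_pos: [0.4487, 0.0944, 0.0135]
tool_rot: [-2.046, -2.28, 0.128]
contact_force: [-0.1, -0.3, -2.2]
opening: 0.0084
grip_force: 79.8
t: 38.6
tool_pos: [0.449, 0.0945, 0.0065]
tool_rot: [2.098, 2.338, 0.002]
contact_force: [-0.7, -0.1, -1.6]
opening: 0.0082
grip_force: 79.8
t: 39.1
tool_pos: [0.45, 0.0945, 0.0051]
tool_rot: [2.098, 2.337, 0.002]
contact_force: [0.1, 0.4, -0.7]
opening: 0.0081
grip_force: 80.1
t 39.10 tcp [0.45   0.0945 0.0051] rot [2.098e+00 2.337e+00 2.000e-03] q [ 0.04 -0.14  2.15  0.    1.13 -0.06] F [ 0.1  0.4 -0.7] open 0.008 grip 80.1
shift [ 0.01 -0.06  0.  ] rot [ 0.002  0.    -0.   ] rows>=0.0
```

```bash
python3 -m handwheel '[[[0,0,0.06],[0,0,0]],[[0,0,0.06],[0,0,0]]]'
python3 -m handwheel '[[[0,0,0],[0,0,0]],[[0,0,0],[0,0,0]],[[0,0,0],[0,0,0]]]' 0
python3 -m handwheel '[[[0,0,-3],[0,0,0]],[[0,0,-8],[0,0,0]],[[5,0,-12],[0,0,0]],[[11,0,-13],[0,0,0]],[[17,0,-13],[0,0,0]]]'
python3 -m handwheel '[[[5,0,0],[0,0,0]],[[10,0,0],[0,0,0]],[[12,0,0],[0,0,0]]]'
cat > p.py <<'E'
from h import *
state(); I=ims()
print([fit(TRAY,[.4655,.02,.108],I,r=70,names=n) for n in(("top","scene"),("top",),("scene",))])
out=[]
for n,(x,y) in(("top",(200,150)),("scene",(210,160))):
    im=cv2.resize(I[n],None,fx=4,fy=4,interpolation=cv2.INTER_CUBIC)
    for j in(0,2,3):
        c,s=np.cos(.108),np.sin(.108); yp=[.075,.025,-.025,-.075][j]
        for b in CART:
            for v in b+[0,yp,.004]:
                u=proj(n,[.4655+c*v[0]-s*v[1],.02+s*v[0]+c*v[1],v[2]])*4+2; cv2.circle(im,tuple(int(t) for t in u),1,(0,0,255),-1)
    out.append(im[y*4:y*4+420,x*4:x*4+400])
cv2.imwrite("pics/ts6.png",np.hstack(out))
E
python3 p.py
```

```text
t: 39.35
tool_pos: [0.45, 0.0944, 0.0051]
tool_rot: [2.098, 2.337, 0.002]
contact_force: [-3.1, -1.6, 5.4]
opening: 0.0084
grip_force: 80.8
t: 39.72
tool_pos: [0.4496, 0.0945, 0.0042]
tool_rot: [2.098, 2.337, 0.002]
contact_force: [0.4, 1.0, 0.6]
opening: 0.0428
grip_force: 0.0
t: 40.35
tool_pos: [0.4322, 0.2656, 0.1366]
tool_rot: [2.097, 2.335, 0.008]
contact_force: [1.4, -0.7, 0.2]
opening: 0.0428
grip_force: 0.0
t: 40.72
tool_pos: [0.4176, 0.3848, 0.1342]
tool_rot: [2.095, 2.34, 0.001]
contact_force: [0.1, -0.5, 0.1]
opening: 0.0427
grip_force: 0.0
t 40.73 tcp [0.4176 0.3848 0.1342] rot [2.095e+00 2.340e+00 1.000e-03] q [ 0.61 -0.03  1.81 -0.    1.36  0.5 ] F [ 0.1 -0.5  0.1] open 0.043 grip 0.0
[array([5.75823e+02, 4.65400e-01, 1.96000e-02, 1.04700e-01]), array([2.229184e+02, 4.665000e-01, 2.100000e-02, 1.061000e-01]), array([3.160664e+02, 4.639000e-01, 1.850000e-02, 1.064000e-01])]
```

View pics/ts6.png

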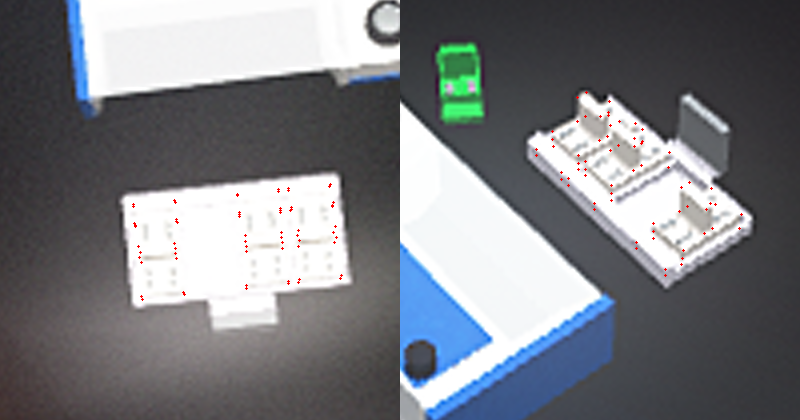

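Both views show all three cartridges matching their seated outlines in pockets 0, 2 and 3, and the tray unmoved. I'll check for a hidden fourth cartridge, measure the button and plan the handle grasp.

```bash
cat > p.py <<'E'
from h import *
for n in("top","scene"):
    lm(n,"cartA_mid",.03,ms=.1)
    lm(n,"start_top",.08,ms=.1)
I=ims()["top"]; g=(I.min(axis=2)>130).astype(np.uint8); nn,l,st,ce=cv2.connectedComponentsWithStats(g)
print([(np.round(c).tolist(),int(s[4])) for c,s in zip(ce,st) if 40<s[4]<600 and 140<c[1]<260])
print(ray("top",[297,155],.08),ray("top",[297.2,154.5],.08))
plan([([.40,.20,.13],.1),([.384,.0112,.12],.108),([.384,.0112,-.001],.108)])
E
python3 p.py
```

```text
top cartA_mid 0.69 [239.6 210.5] -> [0.4595 0.0918 0.03  ]
top start_top 0.56 [296.3 154.7] -> [ 0.6645 -0.1209  0.08  ]
scene cartA_mid 0.64 [284.4 213.4] -> [0.4471 0.0953 0.03  ]
scene cartA_mid 0.50 [283.1 191.4] -> [0.3852 0.     0.03  ]
scene cartA_mid 0.39 [259.6 207.3] -> [0.5069 0.0227 0.03  ]
[([164.0, 152.0], 293), ([359.0, 160.0], 43), ([391.0, 177.0], 202), ([121.0, 189.0], 154), ([137.0, 224.0], 151), ([445.0, 248.0], 460)]
[ 0.6633289  -0.12347972  0.08      ] [ 0.66528278 -0.12425529  0.08      ]
shift [-17.86  -3.78   0.44] rot [0.002 0.    0.006] rows>=2.9
shift [-18.63  -3.48   1.  ] rot [ 0.     0.    -0.008] rows>=3.0
shift [ 0.   0.  12.1] rot [0. 0. 0.] rows>=1.9
```

```bash
python3 -m handwheel '[[[-4.5,-0.9,0.1],[0,0,0]],[[-9,-1.8,0.2],[0,0,0]],[[-13.5,-2.8,0.3],[0,0,0]],[[-17.9,-3.8,0.4],[0.002,0,0.006]]]' 0
python3 -m handwheel '[[[-4.7,-0.9,0.2],[0,0,0]],[[-9.4,-1.8,0.5],[0,0,0]],[[-14,-2.6,0.8],[0,0,0]],[[-18.6,-3.5,1],[0,0,-0.008]],[[-18.6,-3.5,1],[0,0,-0.008]]]'
cat > p.py <<'E'
from h import *
state(); plan([([.384,.0112,-.001],.108)])
E
python3 p.py
```

```text
t: 41.62
tool_pos: [0.3996, 0.1986, 0.1305]
tool_rot: [2.106, 2.33, -0.0]
contact_force: [1.5, 0.3, 0.2]
opening: 0.0425
grip_force: 0.0
t: 42.25
tool_pos: [0.3835, 0.0094, 0.1204]
tool_rot: [2.104, 2.333, -0.0]
contact_force: [0.1, 0.5, 0.3]
opening: 0.0427
grip_force: 0.0
t 42.25 tcp [0.3835 0.0094 0.1204] rot [ 2.104  2.333 -0.   ] q [-0.17 -0.53  2.23 -0.    1.44 -0.27] F [0.1 0.5 0.3] open 0.043 grip 0.0
shift [ 0.18  0.07 12.14] rot [ 0.     0.    -0.005] rows>=1.9
```

```bash
python3 -m handwheel '[[[0.15,0.05,4],[0,0,-0.005]],[[0.15,0.05,8],[0,0,-0.005]],[[0.15,0.05,11],[0,0,-0.005]],[[0.15,0.05,12.1],[0,0,-0.005]],[[0.15,0.05,12.1],[0,0,-0.005]]]'
python3 -m handwheel '[[[0,0,0],[0,0,0]],[[0,0,0],[0,0,0]],[[0,0,0],[0,0,0]],[[0,0,0],[0,0,0]],[[0,0,0],[0,0,0]]]' 1 60
cat > p.py <<'E'
from h import *
state(); plan([([.543,.0285,.0],.11)])
E
python3 p.py
```

```text
t: 42.88
tool_pos: [0.384, 0.0141, -0.0007]
tool_rot: [-2.089, -2.345, 0.001]
contact_force: [0.3, -0.1, -0.2]
opening: 0.0428
grip_force: 0.0
t: 43.5
tool_pos: [0.3847, 0.0134, 0.0009]
tool_rot: [2.09, 2.345, -0.001]
contact_force: [-4.0, -0.7, 5.7]
opening: 0.009
grip_force: 60.1
t 43.50 tcp [0.3847 0.0134 0.0009] rot [ 2.090e+00  2.345e+00 -1.000e-03] q [-0.16 -0.35  2.32 -0.    1.16 -0.27] F [-4.  -0.7  5.7] open 0.009 grip 60.1
shift [-0.31 15.89  0.09] rot [-0.     0.     0.005] rows>=2.5
```

```bash
python3 -m handwheel '[[[0,0.6,0],[0,0,0]],[[0,1.7,0],[0,0,0]],[[0,2.9,0],[0,0,0]],[[0,4.1,0],[0,0,0]],[[0,5.3,0],[0,0,0]]]'
python3 -m handwheel '[[[0,1.2,0],[0,0,0]],[[0,2.4,0],[0,0,0]],[[0,3.6,0],[0,0,0]],[[0,4.8,0],[0,0,0]],[[0,5.7,0],[0,0,0]]]'
python3 -m handwheel '[[[0,0.8,0],[0,0,0]],[[0,1.6,0],[0,0,0]],[[0,2.4,0],[0,0,0]],[[0,3,0],[0,0,0]],[[0,3.2,0],[0,0,0]]]'
cat > p.py <<'E'
from h import *
state(); snap("top","t7.png",(200,120,320,220),6)
E
python3 p.py
```

```text
t: 44.12
tool_pos: [0.4362, 0.0194, 0.0009]
tool_rot: [-2.088, -2.344, 0.006]
contact_force: [-12.2, -1.7, 13.8]
opening: 0.009
grip_force: 61.2
t: 44.75
tool_pos: [0.4928, 0.026, 0.0009]
tool_rot: [-2.088, -2.344, 0.005]
contact_force: [-12.1, -1.5, 12.8]
opening: 0.009
grip_force: 61.1
t: 45.38
tool_pos: [0.5244, 0.0297, 0.001]
tool_rot: [-2.088, -2.344, 0.005]
contact_force: [-11.4, -1.8, 12.6]
opening: 0.0089
grip_force: 60.9
t 45.38 tcp [0.5244 0.0297 0.001 ] rot [-2.088 -2.344  0.005] q [-0.08  0.04  1.99 -0.    1.12 -0.2 ] F [-11.4  -1.8  12.6] open 0.009 grip 60.9
```

View pics/t7.png

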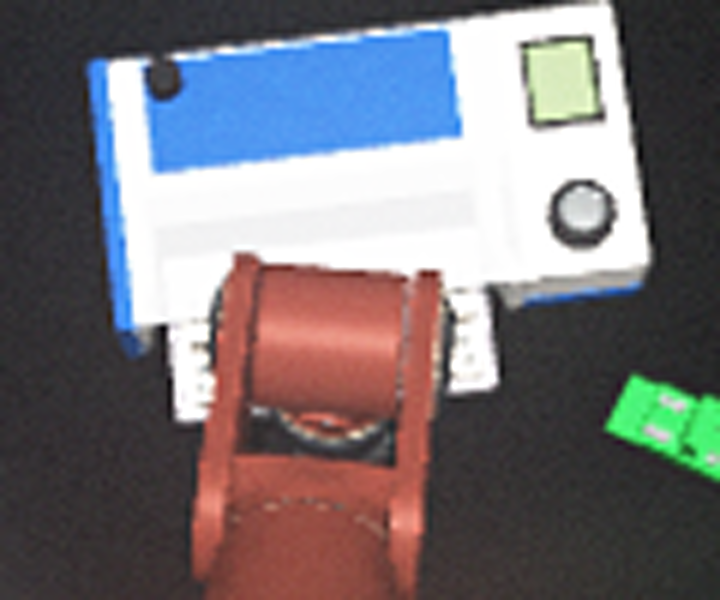

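The tray is entering the bay straight, with its end wall at (178,420)–(497,385). I'll continue slowly and watch the force.

```bash
python3 -m handwheel '[[[0,0.6,0],[0,0,0]],[[0,1.2,0],[0,0,0]],[[0,1.8,0],[0,0,0]],[[0,2.4,0],[0,0,0]],[[0,2.8,0],[0,0,0]]]'
python3 -m handwheel '[[[0,0.2,0],[0,0,0]],[[0,0.4,0],[0,0,0]],[[0,0.6,0],[0,0,0]],[[0,0.8,0],[0,0,0]]]'
```

```text
t: 46.05
tool_pos: [0.5521, 0.0329, 0.0009]
tool_rot: [-2.088, -2.344, 0.005]
contact_force: [-11.5, -0.4, 10.4]
opening: 0.0094
grip_force: 60.8
t: 46.55
tool_pos: [0.5551, 0.0322, 0.0009]
tool_rot: [-2.081, -2.34, 0.023]
contact_force: [-33.2, -9.2, 29.8]
opening: 0.0091
grip_force: 64.6
```

```bash
cat > p.py <<'E'
from h import *
state(); I=ims(); a=I["top"][140:205,210:310]; b=I["scene"][155:255,190:300]
cv2.imwrite("pics/ts8.png",np.hstack([cv2.resize(a,(400,260),interpolation=cv2.INTER_CUBIC),cv2.resize(b,(400,364),interpolation=cv2.INTER_CUBIC)[:260]]) if 0 else np.vstack([cv2.resize(a,(462,300),interpolation=cv2.INTER_CUBIC),cv2.resize(b[15:80],(462,273),interpolation=cv2.INTER_CUBIC)]))
for n in("top","scene"): lm(n,"start_top",.08,ms=.1); lm(n,"tray_handle",.042,ms=.2); lm(n,"bay_mouth",.012,ms=.2); lm(n,"bay_home",.012,ms=.2)
E
python3 p.py
```

```text
t 46.55 tcp [0.5551 0.0322 0.0009] rot [-2.081 -2.34   0.023] q [-0.07  0.12  1.91 -0.01  1.14 -0.19] F [-33.2  -9.2  29.8] open 0.009 grip 64.6
top start_top 0.61 [297.5 153.1] -> [ 0.6708 -0.1255  0.08  ]
top tray_handle 0.80 [148.8 193. ] -> [0.5231 0.4359 0.042 ]
top bay_home 0.54 [232.9 166.4] -> [0.636  0.1213 0.012 ]
scene start_top 0.57 [202.5 187.3] -> [ 0.6568 -0.1335  0.08  ]
scene tray_handle 0.76 [332.5 296.2] -> [0.5235 0.4413 0.042 ]
scene tray_handle 0.56 [248.6 211. ] -> [0.5564 0.0265 0.042 ]
scene tray_handle 0.34 [202.8 187.7] -> [ 0.6425 -0.1688  0.042 ]
```

View pics/ts8.png

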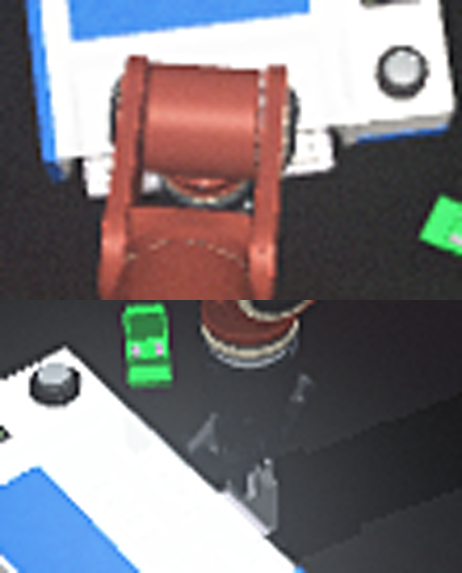

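```bash
python3 -m handwheel '[[[0,0.1,0],[0,0,0]],[[0,0.25,0],[0,0,0]],[[0,0.35,0],[0,0,0]],[[0,0.35,0],[0,0,0]]]'
python3 -m handwheel '[[[0,-0.3,0],[0,0,0.02]],[[0,-0.3,0],[0,0,0.02]],[[0,0.2,0],[0,0,0.02]],[[0,0.2,0],[0,0,0.02]]]'
python3 -m handwheel '[[[0,-0.5,0],[0,0,-0.04]],[[0,-0.5,0],[0,0,-0.04]],[[0,0,0],[0,0,-0.04]],[[0,0,0],[0,0,-0.04]]]'
```

```text
t: 47.55
tool_pos: [0.5554, 0.0315, 0.001]
tool_rot: [-2.077, -2.338, 0.033]
contact_force: [-42.4, -12.3, 35.6]
opening: 0.0089
grip_force: 70.1
t: 48.05
tool_pos: [0.5552, 0.0314, 0.0009]
tool_rot: [-2.096, -2.316, 0.041]
contact_force: [-50.0, -13.7, 42.3]
opening: 0.0094
grip_force: 78.8
t: 48.55
tool_pos: [0.5554, 0.0313, 0.0009]
tool_rot: [-2.053, -2.353, 0.039]
contact_force: [-48.6, -12.8, 42.7]
opening: 0.0091
grip_force: 74.8
```

```bash
python3 -m handwheel '[[[0,-0.3,0],[0,0,0.02]],[[0,-0.6,0],[0,0,0.02]],[[0,-0.8,0],[0,0,0.02]]]'
python3 -m handwheel '[[[0,0,0],[0,0,0]],[[0,0,0],[0,0,0]],[[0,0,0],[0,0,0]]]' 0
python3 -m handwheel '[[[0,0,-3],[0,0,0]],[[0,0,-8],[0,0,0]],[[0,-3,-13],[0,0,0]],[[-6,-6,-15],[0,0,0]],[[-12,-8,-15],[0,0,0]]]'
python3 -m handwheel '[[[-6,0,0],[0,0,0]],[[-12,0,0],[0,0,0]],[[-16,0,0],[0,0,0]],[[-16,0,0],[0,0,0]]]'
cat > p.py <<'E'
from h import *
state(); I=ims(); np.savez("I2.npz",**I)
a=I["top"][120:210,200:320]; b=I["scene"][165:255,190:300]
cv2.imwrite("pics/ts9.png",np.hstack([cv2.resize(a,(480,360),interpolation=cv2.INTER_CUBIC)[:,:400],cv2.resize(b,(440,360),interpolation=cv2.INTER_CUBIC)[:,:400]]))
E
python3 p.py
```

```text
t: 48.92
tool_pos: [0.5562, 0.0313, 0.001]
tool_rot: [-2.086, -2.347, 0.012]
contact_force: [-9.8, -8.7, 10.5]
opening: 0.0089
grip_force: 61.2
t: 49.3
tool_pos: [0.559, 0.0338, -0.0004]
tool_rot: [2.09, 2.345, 0.0]
contact_force: [-0.2, 0.3, -0.1]
opening: 0.0423
grip_force: 0.0
t: 49.92
tool_pos: [0.4957, -0.088, 0.152]
tool_rot: [2.084, 2.345, 0.003]
contact_force: [0.4, -0.6, -0.4]
opening: 0.0429
grip_force: 0.0
t: 50.42
tool_pos: [0.5131, -0.2484, 0.1491]
tool_rot: [-2.094, -2.342, 0.001]
contact_force: [-0.7, 0.3, -0.1]
opening: 0.0427
grip_force: 0.0
t 50.42 tcp [ 0.5131 -0.2484  0.1491] rot [-2.094e+00 -2.342e+00  1.000e-03] q [-0.58 -0.04  1.79 -0.    1.39 -0.69] F [-0.7  0.3 -0.1] open 0.043 grip 0.0
```

View pics/ts9.png

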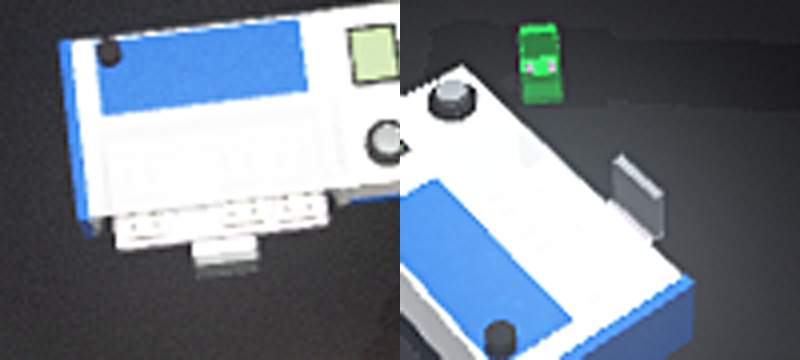

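```bash
cat > p.py <<'E'
from h import *
I=np.load("I2.npz")
# profile along tray x axis in top view at several tray y: brightness vs x for z=.074 and z=.02
g=cv2.cvtColor(I["top"],cv2.COLOR_BGR2GRAY).astype(np.float32)
for u in((223.75,174.25),(283.75,167.)): print("hood",ray("top",u,.074))
for u in((229.25,182),(282,175.5)): print("tray end",ray("top",u,.02))
G=np.clip((I["top"].min(axis=2).astype(float)-90)/80,0,1); H=G[176:200,222:290]
def cost(p): return np.abs(hull("top",TRAY,p,8,(222,176),H.shape)-H).sum()
for y0 in(.08,.11,.14):
    r=minimize(lambda d:cost([.637+d[0]/100,.041+d[1]/100,y0+d[2]/5]),[0,0,0],method="Nelder-Mead",options=dict(initial_simplex=[[0,0,0],[1,0,0],[0,1,0],[0,0,.4]])); d=r.x
    print(r.fun,.637+d[0]/100,.041+d[1]/100,y0+d[2]/5)
for n,z in(("top",.08),("scene",.08)):
    for q in("start_top",): lm(n,q,z)
# button circle
im=I["top"][140:170,285:312]; 
E
python3 p.py
```

```text
hood [0.58937137 0.15088133 0.074     ]
hood [ 0.61815991 -0.07370036  0.074     ]
tray end [0.57186617 0.13373803 0.02      ]
tray end [ 0.59832548 -0.06936179  0.02      ]
74.28627450980392 0.6404536793679753 0.04134427711456556 0.1316272523856647
75.86960784313725 0.6400674649885948 0.04234395762504963 0.13575528761852027
73.87696078431372 0.6403668849424181 0.041788505805846456 0.13091093760143413
top start_top 0.62 [295.9 155.6] -> [ 0.661  -0.1193  0.08  ]
scene start_top 0.61 [201.2 183.8] -> [ 0.6526 -0.153   0.08  ]
```

Left view: the tray's end edge at (117,248)–(328,222) lies 19.5 mm outside the hood front edge along its whole width and parallel to it, so the tray is home. Next, the button.

```bash
cat > p.py <<'E'
from h import *
plan([([.662,-.124,.12],.109),([.662,-.124,.07],.109)])
E
python3 p.py
```

```text
shift [10.27 16.2   2.88] rot [-0.001 -0.001  0.007] rows>=3.1
shift [0. 0. 5.] rot [0. 0. 0.] rows>=0.8
```

```bash
python3 -m handwheel '[[[2.5,4,0.7],[0,0,0]],[[5,8,1.4],[0,0,0]],[[7.6,12,2.1],[0,0,0]],[[10.3,16.2,2.9],[0,0,0]],[[10.3,16.2,2.9],[0,0,0]]]' 1 40
python3 -m handwheel '[[[0,0,2],[0,0,0]],[[0,0,4],[0,0,0]],[[0,0,5],[0,0,0]],[[0,0,5],[0,0,0]],[[0,0,5],[0,0,0]]]'
python3 -m handwheel '[[[0,0,0.5],[0,0,0]],[[0,0,0.9],[0,0,0]],[[0,0,0.9],[0,0,0]]]'
```

```text
t: 51.25
tool_pos: [0.6631, -0.1209, 0.1187]
tool_rot: [-2.082, -2.35, 0.001]
contact_force: [-0.6, -1.1, -0.4]
opening: -0.0004
grip_force: 0.0
t: 51.88
tool_pos: [0.6623, -0.1256, 0.0706]
tool_rot: [2.09, 2.345, -0.0]
contact_force: [0.0, -0.1, 0.7]
opening: -0.0002
grip_force: 0.0
t: 52.25
tool_pos: [0.6631, -0.1255, 0.062]
tool_rot: [2.089, 2.344, 0.001]
contact_force: [1.5, -1.5, 4.4]
opening: -0.0001
grip_force: 2.0
```

```bash
python3 -m handwheel '[[[0,0,0.15],[0,0,0]],[[0,0,0.2],[0,0,0]]]'
python3 -m handwheel '[[[0,0,0.15],[0,0,0]],[[0,0,0.2],[0,0,0]]]'
python3 -m handwheel '[[[0,0,0.15],[0,0,0]],[[0,0,0.2],[0,0,0]]]'
```

```text
t: 52.5
tool_pos: [0.6631, -0.1255, 0.0607]
tool_rot: [2.089, 2.344, 0.001]
contact_force: [-0.9, -0.3, 8.7]
opening: 0.0002
grip_force: 4.4
t: 52.75
tool_pos: [0.6632, -0.1256, 0.0605]
tool_rot: [2.089, 2.344, 0.0]
contact_force: [-4.9, -0.1, 16.1]
opening: -0.0001
grip_force: 8.0
t: 53.0
tool_pos: [0.6633, -0.1256, 0.0604]
tool_rot: [2.089, 2.344, -0.0]
contact_force: [-8.6, 0.8, 22.8]
opening: 0.0001
grip_force: 11.6
```

Hard bottom at about 5 N plus rise, so the button is fully down. I'll let go and back off.

```bash
python3 -m handwheel '[[[0,0,-2],[0,0,0]],[[0,0,-6],[0,0,0]],[[0,0,-11],[0,0,0]],[[-5,-3,-12],[0,0,0]],[[-10,-6,-12],[0,0,0]]]'
python3 -m handwheel '[[[-5,-4,0],[0,0,0]],[[-8,-6,0],[0,0,0]],[[-8,-6,0],[0,0,0]],[[-8,-6,0],[0,0,0]]]'
cat > p.py <<'E'
from h import *
state(); I=ims(); H=np.clip((I["top"].min(axis=2).astype(float)-90)/80,0,1)[176:200,222:290]
def cost(p): return np.abs(hull("top",TRAY,p,8,(222,176),H.shape)-H).sum()
r=minimize(lambda d:cost([.637+d[0]/100,.041+d[1]/100,.11+d[2]/5]),[0,0,0],method="Nelder-Mead",options=dict(initial_simplex=[[0,0,0],[1,0,0],[0,1,0],[0,0,.4]])); print(r.fun,.637+r.x[0]/100,.041+r.x[1]/100,.11+r.x[2]/5)
a=I["top"][120:210,200:320]; b=I["scene"][145:235,190:300]
cv2.imwrite("pics/ts10.png",np.hstack([cv2.resize(a,(480,360),interpolation=cv2.INTER_CUBIC)[:,:400],cv2.resize(b,(440,360),interpolation=cv2.INTER_CUBIC)[:,:400]]))
E
python3 p.py
```

```text
t: 53.62
tool_pos: [0.6139, -0.2318, 0.1763]
tool_rot: [2.087, 2.347, 0.0]
contact_force: [1.1, -0.4, -0.7]
opening: 0.0002
grip_force: 0.0
t: 54.12
tool_pos: [0.5634, -0.3168, 0.1742]
tool_rot: [-2.088, -2.344, -0.0]
contact_force: [1.5, 0.5, 0.1]
opening: -0.0001
grip_force: 0.0
t 54.12 tcp [ 0.5634 -0.3168  0.1742] rot [-2.088 -2.344 -0.   ] q [-0.63  0.12  1.59  0.    1.44 -0.74] F [1.5 0.5 0.1] open -0.000 grip 0.0
75.60563725490196 0.6401418312278295 0.04132545558513311 0.12500347252303112
```

View pics/ts10.png

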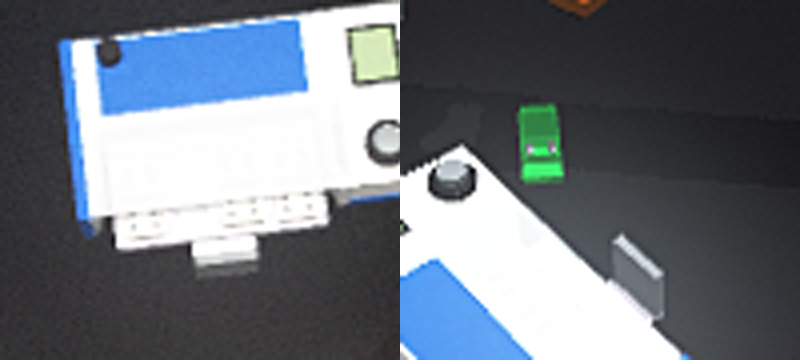

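The tray end is unchanged at (117,248)–(328,222), the three cartridge rears show in it, and the button at (452,178) has sprung back. Handing in.

```bash
python3 -c "
from station import ctrl
print(ctrl.finish_job())"
```

```text
the job is handed in; nothing more can be done
None
```

Job handed in at about 54 s, with no verdict returned: the three cartridges present are seated, the tray is home against the stop, the start button was pressed to its hard stop and released, and I moved nothing near the beaker, wash bottle or jar.

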